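Stand up the fallen lamp cartons and clip the row's ends shut

TASK

Some of the lamp cartons in this storeroom row have fallen over in front of it: stand every fallen one upright again, orange top up, in a gap of the row on the yellow strip beside its neighbours. Then close the row with the two spring clamps: clip one (either one) onto the rear edge of the blue tab at each end of the row, from behind, lying level as it does on the table, so that the jaws grip the tab squarely and the handles reach back across the end of the strip. Leave the cartons that already stand, the hole punch and the pen pot alone.

Things in the scene. Friction and masses are not known exactly. Their poses are not given: they have to be found in the camera images.
- board: Fixed wooden shelf board on the table, 12 mm thick. Origin: at table level under the centre of the yellow row strip; x away from the robot, y along the row to the left. Board spans x = -190 to +46, y = -420 to +420 mm. Yellow strip, 80 (x) by 620 (y) mm, centred on the origin, flush with the board top (z = 12 mm). Steel back lip at x = 40 to 46, up to z = 24 mm.
- tab_left: Blue steel tab fixed upright on the board at the left (+y) end of the row: plate 6 mm thick (y), 40 mm deep (x), 70 mm tall. Origin: centre of its foot on the board top (board x = -40, y = +380, z = 12 mm). Axes as the board's. Its rear edge, facing away from the robot, is at x = +20 mm.
- tab_right: Same tab at the right (-y) end of the row (board x = -40, y = -380 mm).
- carton1: Lamp carton, 50 x 50 mm, 100 mm tall, 80 to 170 g, cardboard with a white band and an orange top, starts lying on the board in front of the strip, roughly parallel to the row, its top to the left or right. Origin: centre of the underside; z points from underside to orange top. May be absent.
- carton2: Lamp carton, 50 x 50 mm, 100 mm tall, 80 to 170 g, cardboard with a white band and an orange top, starts lying on the board in front of the strip, roughly parallel to the row, its top to the left or right. Origin: centre of the underside; z points from underside to orange top. May be absent.
- carton3: Lamp carton, 50 x 50 mm, 100 mm tall, 80 to 170 g, cardboard with a white band and an orange top, starts lying on the board in front of the strip, roughly parallel to the row, its top to the left or right. Origin: centre of the underside; z points from underside to orange top. May be absent.
- neighbour1: Same carton, already standing upright on the yellow strip; leave it standing. Origin: centre of the underside, z up to the orange top.
- neighbour2: Same carton, already standing upright on the yellow strip; leave it standing. Origin: centre of the underside, z up to the orange top.
- clamp1: Red sprung clamp like a big clothes peg, lying on its side, 24 mm tall, 108 mm long, 90 g. Origin: on the pivot axis at the underside; z = pivot axis (up), x from pivot to jaws, y across. Rubber jaw pads from x = 32 to 48 mm; two straight handles back to x = -60 mm. At rest jaws are shut and handles splay to 55 mm over the outside at x = -38, 68 mm at the ends.
- clamp1_bite (a point): midpoint between the jaw pads of the red clamp (clamp x = 40, z = 12 mm)
- clamp1_l (a joint): angle of the clamp's left (+y) half (rad): 0 jaws shut, about 0.06 biting a 6 mm plate, 0.30 handles fully pinched to the stop. Pinching the handles across y (about 6 N at x = -38) brings them parallel, 32 mm over the outside, and opens the pads to a 25 mm gap; it can be carried so, and springs shut when let go
- clamp1_r (a joint): angle of the clamp's right (-y) half (rad): 0 jaws shut, about 0.06 biting a 6 mm plate, 0.30 handles fully pinched to the stop. Pinching the handles across y (about 6 N at x = -38) brings them parallel, 32 mm over the outside, and opens the pads to a 25 mm gap; it can be carried so, and springs shut when let go
- clamp2: Green sprung clamp like a big clothes peg, lying on its side, 24 mm tall, 108 mm long, 90 g. Origin: on the pivot axis at the underside; z = pivot axis (up), x from pivot to jaws, y across. Rubber jaw pads from x = 32 to 48 mm; two straight handles back to x = -60 mm. At rest jaws are shut and handles splay to 55 mm over the outside at x = -38, 68 mm at the ends.
- clamp2_bite (a point): midpoint between the jaw pads of the green clamp (clamp x = 40, z = 12 mm)
- clamp2_l (a joint): angle of the clamp's left (+y) half (rad): 0 jaws shut, about 0.06 biting a 6 mm plate, 0.30 handles fully pinched to the stop. Pinching the handles across y (about 6 N at x = -38) brings them parallel, 32 mm over the outside, and opens the pads to a 25 mm gap; it can be carried so, and springs shut when let go
- clamp2_r (a joint): angle of the clamp's right (-y) half (rad): 0 jaws shut, about 0.06 biting a 6 mm plate, 0.30 handles fully pinched to the stop. Pinching the handles across y (about 6 N at x = -38) brings them parallel, 32 mm over the outside, and opens the pads to a 25 mm gap; it can be carried so, and springs shut when let go
- punch: Hole punch, about 110 x 60 x 60 mm, a bystander on the table right of the work. Origin at its underside.
- pot: Blue plastic pen pot, 76 mm wide, 100 mm tall, a bystander on the table left of the work. Origin at its underside.
Things that resemble listed ones, but are neither listed nor needed, are in the scene too. What is meant by the clamp1 is not purple, and is the smaller of those in its own colour.

How it is judged (in metres and radians):
On the way, in this order (a step that is already met when the one before it is completed fails the run):
1. every fallen carton stands upright, orange top up, on the yellow strip (angle between each of carton1, carton2, carton3's own z axis and vertical below 0.12 rad and x of carton1 in the frame of board between -0.03 and 0.03 m and y of carton1 in the frame of board between -0.31 and 0.31 m and z of carton1 in the frame of board between 0.006 and 0.02 m and linear speed of each of carton1, carton2, carton3 below 0.05 m/s and x of carton2 in the frame of board between -0.03 and 0.03 m and y of carton2 in the frame of board between -0.31 and 0.31 m and z of carton2 in the frame of board between 0.006 and 0.02 m and x of carton3 in the frame of board between -0.03 and 0.03 m and y of carton3 in the frame of board between -0.31 and 0.31 m and z of carton3 in the frame of board between 0.006 and 0.02 m), for 0.3 s.
2. a clamp grips each blue tab from behind ((((x of clamp1_bite in the frame of tab_left between -0.02 and 0.02 m and y of clamp1_bite in the frame of tab_left between -0.007 and 0.007 m and z of clamp1_bite in the frame of tab_left between 0.004 and 0.072 m and x of clamp1 in the frame of tab_left above 0.02 m and angle between the x axis of clamp1 and the x axis of tab_left, either way round below 0.35 rad and angle between clamp1's own z axis and vertical below 0.35 rad and value of joint each of clamp1_l, clamp1_r above 0.025 rad and contact force between clamp1 and tab_left above 1 N and linear speed of clamp1 below 0.05 m/s) and (x of clamp2_bite in the frame of tab_right between -0.02 and 0.02 m and y of clamp2_bite in the frame of tab_right between -0.007 and 0.007 m and z of clamp2_bite in the frame of tab_right between 0.004 and 0.072 m and x of clamp2 in the frame of tab_right above 0.02 m and angle between the x axis of clamp2 and the x axis of tab_right, either way round below 0.35 rad and angle between clamp2's own z axis and vertical below 0.35 rad and value of joint each of clamp2_l, clamp2_r above 0.025 rad and contact force between clamp2 and tab_right above 1 N and linear speed of clamp2 below 0.05 m/s)) or ((x of clamp2_bite in the frame of tab_left between -0.02 and 0.02 m and y of clamp2_bite in the frame of tab_left between -0.007 and 0.007 m and z of clamp2_bite in the frame of tab_left between 0.004 and 0.072 m and x of clamp2 in the frame of tab_left above 0.02 m and angle between the x axis of clamp2 and the x axis of tab_left, either way round below 0.35 rad and angle between clamp2's own z axis and vertical below 0.35 rad and value of joint each of clamp2_l, clamp2_r above 0.025 rad and contact force between clamp2 and tab_left above 1 N and linear speed of clamp2 below 0.05 m/s) and (x of clamp1_bite in the frame of tab_right between -0.02 and 0.02 m and y of clamp1_bite in the frame of tab_right between -0.007 and 0.007 m and z of clamp1_bite in the frame of tab_right between 0.004 and 0.072 m and x of clamp1 in the frame of tab_right above 0.02 m and angle between the x axis of clamp1 and the x axis of tab_right, either way round below 0.35 rad and angle between clamp1's own z axis and vertical below 0.35 rad and value of joint each of clamp1_l, clamp1_r above 0.025 rad and contact force between clamp1 and tab_right above 1 N and linear speed of clamp1 below 0.05 m/s)))), for 0.3 s.
At the end, for the whole second after the job is handed in: All cartons stand at rest (tilt < 0.12 rad), centres within 30 mm of the strip's centre line, 310 mm of its middle. Each tab has a clamp on its rear edge: pad midpoint on the tab, within 7 mm of its mid-plane, grip > 1 N, halves > 0.025 rad, pivot behind, square and level to 0.35 rad (all of step 1 and angle between each of neighbour1, neighbour2's own z axis and vertical below 0.12 rad and x of neighbour1 in the frame of board between -0.03 and 0.03 m and y of neighbour1 in the frame of board between -0.31 and 0.31 m and z of neighbour1 in the frame of board between 0.006 and 0.02 m and linear speed of each of neighbour1, neighbour2 below 0.05 m/s and x of neighbour2 in the frame of board between -0.03 and 0.03 m and y of neighbour2 in the frame of board between -0.31 and 0.31 m and z of neighbour2 in the frame of board between 0.006 and 0.02 m and (((x of clamp1_bite in the frame of tab_left between -0.02 and 0.02 m and y of clamp1_bite in the frame of tab_left between -0.007 and 0.007 m and z of clamp1_bite in the frame of tab_left between 0.004 and 0.072 m and x of clamp1 in the frame of tab_left above 0.02 m and angle between the x axis of clamp1 and the x axis of tab_left, either way round below 0.35 rad and angle between clamp1's own z axis and vertical below 0.35 rad and value of joint each of clamp1_l, clamp1_r above 0.025 rad and contact force between clamp1 and tab_left above 1 N and linear speed of clamp1 below 0.05 m/s) and (x of clamp2_bite in the frame of tab_right between -0.02 and 0.02 m and y of clamp2_bite in the frame of tab_right between -0.007 and 0.007 m and z of clamp2_bite in the frame of tab_right between 0.004 and 0.072 m and x of clamp2 in the frame of tab_right above 0.02 m and angle between the x axis of clamp2 and the x axis of tab_right, either way round below 0.35 rad and angle between clamp2's own z axis and vertical below 0.35 rad and value of joint each of clamp2_l, clamp2_r above 0.025 rad and contact force between clamp2 and tab_right above 1 N and linear speed of clamp2 below 0.05 m/s)) or ((x of clamp2_bite in the frame of tab_left between -0.02 and 0.02 m and y of clamp2_bite in the frame of tab_left between -0.007 and 0.007 m and z of clamp2_bite in the frame of tab_left between 0.004 and 0.072 m and x of clamp2 in the frame of tab_left above 0.02 m and angle between the x axis of clamp2 and the x axis of tab_left, either way round below 0.35 rad and angle between clamp2's own z axis and vertical below 0.35 rad and value of joint each of clamp2_l, clamp2_r above 0.025 rad and contact force between clamp2 and tab_left above 1 N and linear speed of clamp2 below 0.05 m/s) and (x of clamp1_bite in the frame of tab_right between -0.02 and 0.02 m and y of clamp1_bite in the frame of tab_right between -0.007 and 0.007 m and z of clamp1_bite in the frame of tab_right between 0.004 and 0.072 m and x of clamp1 in the frame of tab_right above 0.02 m and angle between the x axis of clamp1 and the x axis of tab_right, either way round below 0.35 rad and angle between clamp1's own z axis and vertical below 0.35 rad and value of joint each of clamp1_l, clamp1_r above 0.025 rad and contact force between clamp1 and tab_right above 1 N and linear speed of clamp1 below 0.05 m/s)))); the robot touches nothing.
It fails at once if a neighbour carton is knocked over (angle between any of neighbour1, neighbour2's own z axis and vertical above 0.5 rad).
It fails at once if a neighbour carton is shoved over 35 mm (distance of any of neighbour1, neighbour2 from where it was at the start of the episode above 0.035 m).
It fails at once if the hole punch or pen pot is shoved over 40 mm or tipped (distance of any of punch, pot from where it was at the start of the episode above 0.04 m or angle between pot's own z axis and vertical above 0.5 rad).
Of carton1, carton2, carton3 only 2 to 3 are there at a start; the rules pass over those that are not, and their reading is None.
At some moment in a run one of clamp1, clamp2 may be knocked a few centimetres aside while the robot is not near it.
It also fails if it takes over 210 s, if anything falls off the work surface, if the arm or the gripper's body presses on something with over 40 N, if the wrist force passes 120 N, or if a joint passes its speed limit or range.

ROBOT

A 6-joint arm with a two-finger parallel gripper is mounted at the origin on the work surface. World frame = base frame: x ahead of the robot, y to its left, z up, the work surface at z = 0. Lengths are in mm, angles in rad, forces in N, time in s.
With the tool pointing down it reaches from about 275 to 725 mm from the base axis. Payload 15.9 kg.
Tool frame: the origin (TCP) lies midway between the tips of the shut fingers; the grasp point (between the pads) lies 19 mm behind it; z points along the fingers, y is the line along which they close (so a half turn about z gives the same grasp; the last joint's range is limited). The gripper opens to 85 mm and grips with 20 to 120 N. Pads are 22 mm wide; open, the fingers measure 114 mm over their backs; the gripper's body (76 mm by 85 mm) begins 54 mm behind the grasp point. The pads swing forward as they close: fully open they stand 13 mm farther back than shut.
Start: joints at [-1.222, 0.213, -0.034, 1.323, 0, 1.571], TCP at [170.878, -469.879, 231.306] pointing down, gripper open.
Joint ranges: [-2.98, 2.98], [-0.74, 1.72], [-1.14, 1.35], [-2.1, 2.04], [-1.57, 1.44], [-3.14, 3.14]. Speed limits (rad/s): [1.89, 1.89, 2.39, 2.57, 3.14, 3.14].

INTERFACE

Orientations are given as a rotation vector (axis times angle).
In Python, from rig import arm, read_camera, get_calibration, ticket gives the robot as it stands.
- The arm moves only by the tool send_rows, never from a script. Its argument "rows" is a list that holds one entry, the list of rows, each a list of 4 numbers: the shift along the tool's x, y, z in cm, then the turn about the tool's z in degrees. A call has 1 to 12 rows; each row is the pose to reach, as a shift and turn from the pose commanded when the call began, along the tool's axes at that moment; what a row does not reach only later rows make up. A row lasts 1/12 s, in which the tool goes at most 41.7 mm and 7.16 degrees, less where a joint would pass 70% of its speed; a pose out of reach is approached as far as the arm can. A call with a gripper value outside its range is refused whole. "grip" is the opening, from 0 (shut) to 1 (fully open), set as the call begins (left out, the last holds). The fingers move at their own pace and stop on an object; "newtons" is the grip in N (left out, the last holds). Time passes only in rows, so rows that repeat a pose let the fingers close. It gives the time, the measured TCP pose, the force, the opening and the grip force at its end, in the units of the state.
- arm.get_state(): the state, without advancing time (a new reading comes with each control period).
- read_camera(name): name is "side" or "top" or "wrist"; returns the picture (420x560x3 uint8, blue, green, red); there is no depth.
- get_calibration(name): a dict with "vfov" (degrees; the focal length in pixels is half the picture's height over the tangent of half this angle, whatever the lens; pixels are square), "cx", "cy" (the principal point, pixels), "R" (3x3) and "t" (3): a world point X has camera coordinates R X + t; the wrist camera has in their place "hand_eye" (4x4, takes a point from camera to tool coordinates, whose origin is the TCP and whose axes are the flange's). Camera axes: x right, y down, z forward; pixel columns grow to the right and rows downward; lengths in mm; the calibration is good to about 2 mm. A picture is of the moment at which its call begins: read the wrist's pose just before it. get_calibration takes no time and is no camera call.
- ticket.sign_off(): hands the job in; it is judged then, once.
The state is a dict: "t": time; "joint_pos": joint angles; "qvel": joint speeds; "tau": joint torques, N m; "ee_pos": TCP position; "ee_rot": TCP orientation; "force": force on the tool from outside, world axes, zero at the start; "ft_torque": the same for the moment, N m; "gripper_width": opening from 0.0 (shut) to 1.0 (fully open); "finger_force": force on a finger pad.
Only numpy, scipy, OpenCV 4.12 (cv2) and the standard library are available. Lean on these libraries where they do the work, as an engineer would, in place of code of your own. Each camera call takes 0.05 s, during which the arm holds its last target. There are 200 camera calls.

## Working session

There is one attempt and no reset: what is moved stays moved. The work goes in short steps, Python scripts to look and compute and a tool call to move; the robot and the scene stay as the last step left them, time stands still between calls to the robot, and variables do not carry over. Pictures are saved under pics/ and viewed, at most 14 in all, crops included, and the job is handed in when it is done.

Besides the shell and the picture viewer there is one more tool, called after ">>>" by a JSON object that holds its "op" and its "data", one argument or row to a line. send_rows: Moves the arm, as the interface text tells. Its arguments: {"type":"object","properties":{"rows":{"type":"array","items":{"type":"array","items":{"type":"array","items":{"type":"number"}}}},"grip":{"type":"number"},"newtons":{"type":"number"}},"required":["rows"]}

```bash
ls; mkdir -p pics; cat > h.py <<'E'
import numpy as np, cv2
from rig import arm, read_camera, get_calibration, ticket
from scipy.spatial.transform import Rotation as Ro
def snap(n,f,crop=None,s=1):
    st=arm.get_state(); im=read_camera(n)
    cv2.imwrite('pics/raw_'+f+'.png',im)
    if crop: x0,y0,x1,y1=crop; im=im[y0:y1,x0:x1]
    if s!=1: im=cv2.resize(im,None,fx=s,fy=s,interpolation=cv2.INTER_CUBIC)
    cv2.imwrite('pics/'+f+'.png',im); return st
def cam(n,st=None):
    c=get_calibration(n); f=210/np.tan(np.radians(c['vfov'])/2)
    if 'R' in c: R=np.array(c['R']);t=np.array(c['t'])
    else:
        H=np.array(c['hand_eye']); T=np.eye(4); T[:3,:3]=Ro.from_rotvec(st['ee_rot']).as_matrix(); T[:3,3]=st['ee_pos']
        M=np.linalg.inv(T@H); R=M[:3,:3]; t=M[:3,3]
    return f,c['cx'],c['cy'],R,t
def ray(C,u,v):
    f,cx,cy,R,t=C; d=R.T@np.array([(u-cx)/f,(v-cy)/f,1]); return -R.T@t,d/np.linalg.norm(d)
def onz(C,u,v,z):
    o,d=ray(C,u,v); return o+d*(z-o[2])/d[2]
def tri(*cu):
    A=np.zeros((3,3));b=np.zeros(3);rs=[]
    for C,u,v in cu:
        o,d=ray(C,u,v);P=np.eye(3)-np.outer(d,d);A+=P;b+=P@o;rs.append((o,P))
    X=np.linalg.solve(A,b); return X,[np.linalg.norm(P@(X-o)) for o,P in rs]
def proj(C,X):
    f,cx,cy,R,t=C; p=R@np.array(X,float)+t; return f*p[0]/p[2]+cx,f*p[1]/p[2]+cy
E
python3 - <<'E'
from h import *
print(arm.get_state())
for n in('top','side','wrist'): 
    c=get_calibration(n);print(n,{k:np.round(v,3).tolist() for k,v in c.items()})
snap('top','top0',None,1.4);snap('side','side0',None,1.4)
E
```

```text
pics
{'t': 0.0, 'joint_pos': array([-1.22199131e+00,  2.13371646e-01, -3.50317086e-02,  1.32348681e+00,
       -2.82692132e-05,  1.57079753e+00]), 'qvel': array([ 0.00155452,  0.00066657, -0.00041749, -0.00021411, -0.00198527,
        0.0008466 ]), 'tau': array([ 4.12326030e-03, -6.86165786e+01,  4.87114441e+01,  1.74990704e-02,
        3.20006084e-04, -2.64221221e-06]), 'ee_pos': array([ 170.76895276, -469.59099773,  230.81928396]), 'ee_rot': array([-3.09288015e+00, -5.44940434e-01,  3.41757842e-04]), 'force': array([-0.59579353,  0.09859246,  0.07576009]), 'ft_torque': array([ 0.00543547,  0.00252394, -0.00515803]), 'finger_force': 0.0, 'gripper_width': 1.0003057281782748}
top {'vfov': 45.381, 'cx': 284.124, 'cy': 207.877, 'R': [[-0.013, -1.0, 0.001], [-0.995, 0.012, -0.102], [0.102, -0.003, -0.995]], 't': [23.899, 605.589, 1831.792]}
side {'vfov': 46.873, 'cx': 286.117, 'cy': 203.504, 'R': [[-0.793, -0.609, 0.001], [-0.42, 0.545, -0.725], [0.441, -0.576, -0.688]], 't': [497.049, 311.458, 1136.453]}
wrist {'vfov': 69.793, 'cx': 279.609, 'cy': 208.624, 'hand_eye': [[0.0, -0.961, -0.276, 69.689], [1.0, 0.0, 0.0, -0.337], [-0.0, -0.276, 0.961, -142.705], [0.0, 0.0, 0.0, 1.0]]}
```

View pics/top0.png

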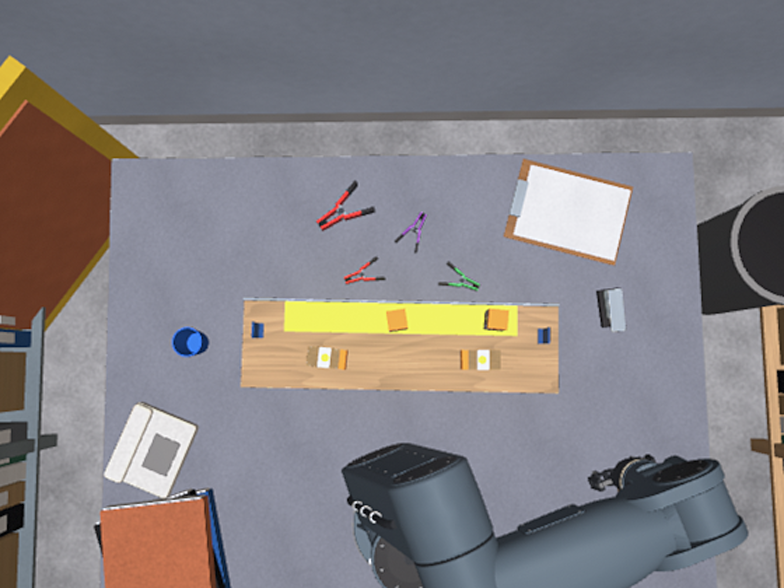

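View pics/side0.png

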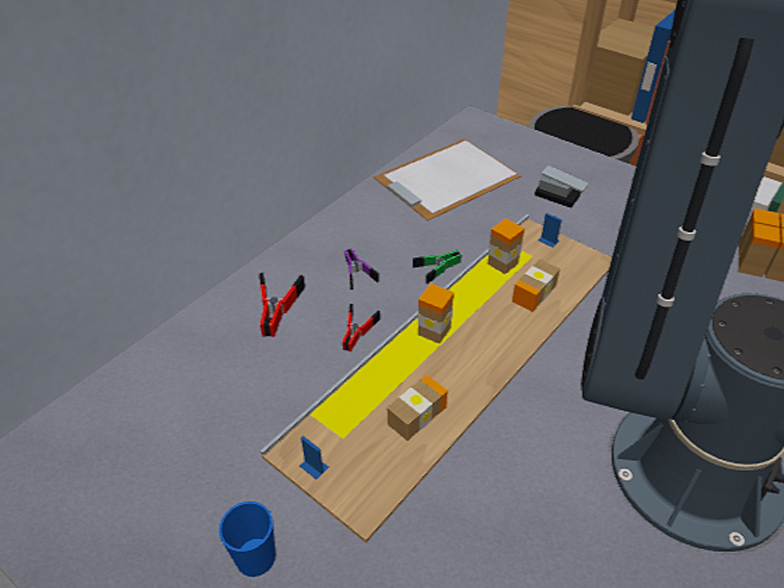

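Two fallen cartons: the left one has its top pointing right, the right one has its top pointing left. The neighbours stand at about (397,320) and (497,320). The small red clamp is near (365,272) and the green one near (462,278). I'll enlarge both views.

```bash
python3 - <<'E'
import cv2
t=cv2.imread('pics/raw_top0.png')[180:285,165:405]
cv2.imwrite('pics/top0c.png',cv2.resize(t,None,fx=3.33,fy=3.33,interpolation=cv2.INTER_CUBIC))
s=cv2.imread('pics/raw_side0.png')[145:390,170:450]
cv2.imwrite('pics/side0c.png',cv2.resize(s,None,fx=2.4,fy=2.4,interpolation=cv2.INTER_CUBIC))
E
```

```text
(no output)
```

View pics/top0c.png

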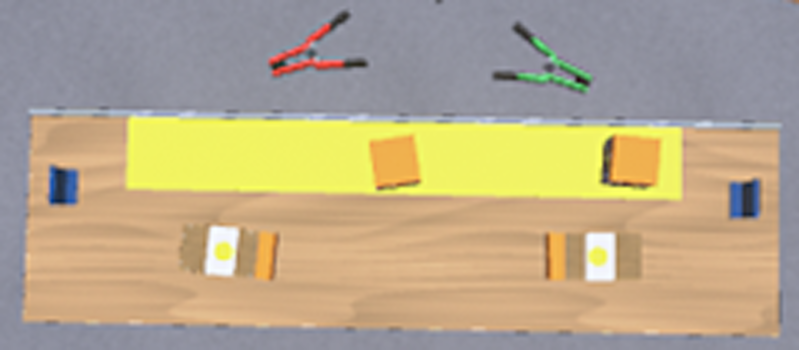

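View pics/side0c.png

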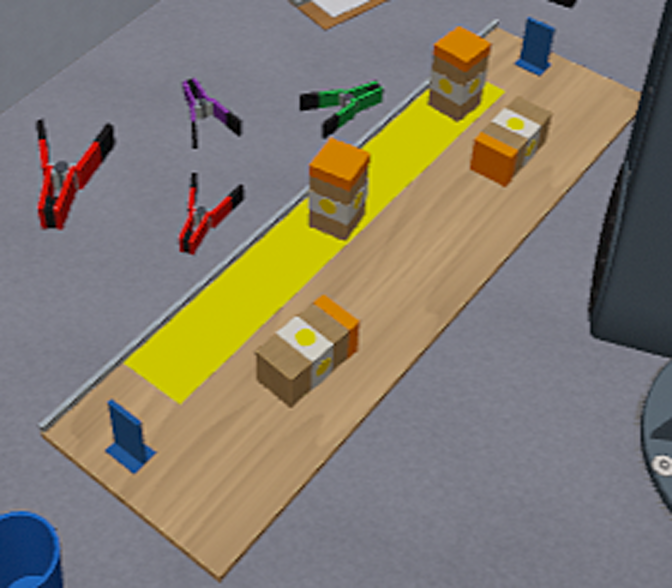

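Red clamp jaws point left (crop (272,66)), green jaws point right (588,85). Next I'll work out the board frame, cartons and clamps, with a two-view height check.

```bash
python3 - <<'E'
from h import *
T=cam('top');S=cam('side')
k=799/240
t=lambda x,y:(165+x/k,180+y/k)
s=lambda x,y:(170+x/2.4,145+y/2.4)
for n,p,z in [('bFL',(22,321),12),('bFR',(778,336),12),('stripBL',(128,117),12),('stripFL',(126,188),12),('stripFR',(682,199),12),('stripBR',(682,127),12),
 ('redJ',(273,68),12),('redH1',(347,15),12),('redH2',(366,63),12),('redPiv',(311,55),24),('grJ',(588,85),12),('grH1',(518,26),12),('grH2',(495,75),12),('grPiv',(549,68),24),
 ('tabLrear top',(64,171),82),('tabRrear',(746,182),82)]:
    print(n,onz(T,*t(*p),z).round(0))
for n,a,b in [('stripFL',(126,188),(181,404)),('bFL',(22,321),(219,580)),('cLband',(224,251),(305,337)),('cRband',(598,257),(516,124)),('cL topfar corner',(277,233),(322,297)),('cL top near',(275,279),(358,329)),
  ('cR orange near',(549,278),(508,148)), ('cR orange far',(549,233),(476,132)),('cR bottomfar',(641,234),(529,95))]:
    X,r=tri((T,*t(*a)),(S,*s(*b))); print(n,X.round(0),np.round(r,1))
E
```

```text
bFL [358. 435.  12.]
bFR [ 331. -403.   12.]
stripBL [584. 318.  12.]
stripFL [505. 320.  12.]
stripFR [ 484. -301.   12.]
stripBR [ 565. -304.   12.]
redJ [638. 155.  12.]
redH1 [697.  71.  12.]
redH2 [642.  50.  12.]
redPiv [650. 112.  24.]
grJ [ 614. -199.   12.]
grH1 [ 682. -122.   12.]
grH2 [627. -95.  12.]
grPiv [ 632. -155.   24.]
tabLrear top [520. 376.  82.]
tabRrear [ 499. -359.   82.]
stripFL [504. 320.  13.] [0. 0.]
bFL [359. 436.   8.] [0.3 0.3]
cLband [434. 206.  61.] [1.2 1.2]
cRband [ 421. -200.   62.] [0.3 0.3]
cL topfar corner [453. 150.  54.] [1.7 1.7]
cL top near [403. 153.  43.] [2.3 2.3]
cR orange near [ 401. -144.   76.] [2. 2.]
cR orange far [ 447. -146.   74.] [0.2 0.2]
cR bottomfar [ 439. -249.   66.] [6.6 6.6]
```

```bash
cat >> h.py <<'E'
def to(x,y,z,psi=None):
    "shift in tool axes (cm) and turn (deg) to TCP x,y,z with tool-y heading psi (deg, mod 180)"
    st=arm.get_state(); R=Ro.from_rotvec(st['ee_rot']).as_matrix()
    d=R.T@(np.array([x,y,z])-st['ee_pos'])/10
    cur=np.degrees(np.arctan2(R[1,1],R[0,1])); tz=0
    if psi is not None: tz=-((psi-cur+90)%180-90)
    print('shift',d.round(2),'turn',round(tz,1),'| psi',round(cur,1),'j',st['joint_pos'].round(2))
E
python3 - <<'E'
from h import *
to(430,172,230,-1.9)
E
```

```text
shift [ 46.29 -51.44   0.14] turn -68.1 | psi -70.0 j [-1.22  0.21 -0.03  1.32 -0.    1.57]
```

>>> {"op": "send_rows", "data": {
  "rows": [
    [[3.8, -4.2, 0, -5.7], [7.6, -8.5, 0, -11.3], [11.4, -12.7, 0, -17], [15.2, -17, 0, -22.7], [19, -21.2, 0, -28], [22.8, -25.4, 0, -34], [26.6, -29.7, 0, -40], [30.4, -34, 0, -45], [34.2, -38.2, 0, -51], [38, -42.4, 0, -57], [42, -46.7, 0, -62], [46.3, -51.4, 0, -68.1]]
  ],
  "grip": 1
}}

```text
t: 1.1
ee_pos: [350.7, -23.4, 231.4]
ee_rot: [2.26, 2.182, 0.0]
force: [0.9, -1.3, 0.3]
gripper_width: 0.996
finger_force: 0.0
```

```bash
python3 - <<'E'
from h import *
to(430,172,230,-1.9)
E
```

```text
shift [19.8   7.24  0.14] turn -0.1 | psi -2.0 j [-0.07 -0.09 -0.36  1.3  -0.    1.54]
```

>>> {"op": "send_rows", "data": {
  "rows": [
    [[19.8, 7.2, 0, 0], [19.8, 7.2, 0, 0], [19.8, 7.2, 0, 0], [19.8, 7.2, 0, 0], [19.8, 7.2, 0, 0], [19.8, 7.2, 0, 0], [19.8, 7.2, 0, 0], [19.8, 7.2, 0, 0], [19.8, 7.2, 0, 0]]
  ]
}}

```text
t: 1.85
ee_pos: [430.0, 168.8, 231.3]
ee_rot: [2.266, 2.176, -0.001]
force: [0.7, -0.4, -0.2]
gripper_width: 0.997
finger_force: 0.0
```

```bash
python3 - <<'E'
from h import *
import pickle
st=snap('wrist','w1',None,1.4); pickle.dump(st,open('w1.pkl','wb')); to(430,172,230,-1.9)
E
```

```text
shift [ 0.33 -0.03  0.15] turn -0.4 | psi -2.3 j [ 0.37  0.13 -0.13  1.31 -0.    1.99]
```

View pics/w1.png

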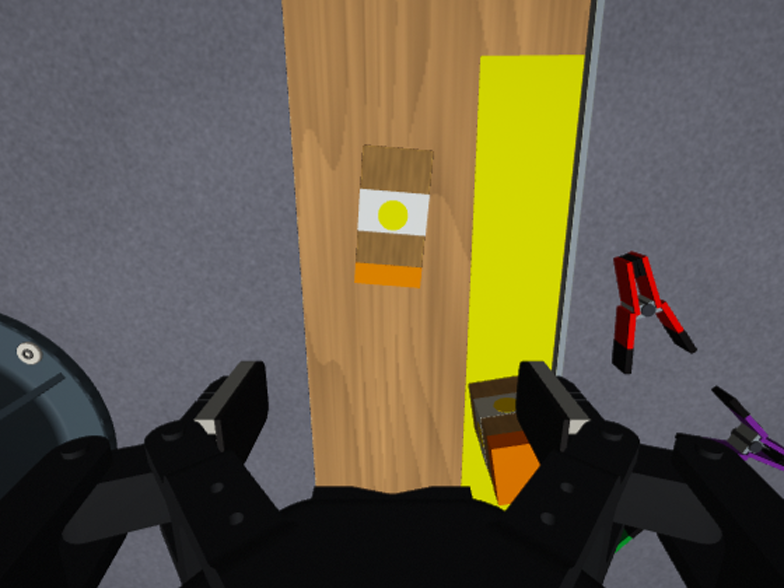

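The wrist picture shows carton L with top-face corners at (355,282), (421,287), (363,146) and (434,150), orange end towards the fingers. The red clamp is at (640,310).

```bash
python3 - <<'E'
from h import *
import pickle
st=pickle.load(open('w1.pkl','rb'));C=cam('wrist',st);T=cam('top')
for n,p,z in [('ol',(355,282),62),('or',(421,287),62),('bl',(363,146),62),('br',(434,150),62),('stripL near',(480,57),12),('stripL back',(585,55),12),('boardedge',(283,0),12),('be2',(303,250),12),('lip low',(599,0),24),('lip2',(570,250),24),('sf',(465,400),12)]:
    print(n,onz(C,p[0]/1.4,p[1]/1.4,z).round(1))
k=799/240
X,r=tri((C,393/1.4,214/1.4),(T,165+224/k,180+251/k));print('band height check',X.round(1),r)
E
```

```text
ol [401.2 158.4  62. ]
or [451.6 152.4  62. ]
bl [413.1 256.5  62. ]
br [462.7 251.8  62. ]
stripL near [503.8 320.4  12. ]
stripL back [584.5 318.6  12. ]
boardedge [356.5 364.3  12. ]
be2 [352.9 176.   12. ]
lip low [586.5 351.2  24. ]
lip2 [579.7 169.1  24. ]
sf [494.8  23.7  12. ]
band height check [432.5 207.2  47.5] [np.float64(0.21634993164445582), np.float64(0.21634993164444824)]
```

```bash
python3 - <<'E'
from h import *
to(428.7,175,90,-6.6);to(428.7,175,15,-6.6)
E
```

```text
shift [ 0.62 -0.17 14.15] turn 4.3 | psi -2.3 j [ 0.37  0.13 -0.13  1.31 -0.    1.99]
shift [ 0.62 -0.17 21.65] turn 4.3 | psi -2.3 j [ 0.37  0.13 -0.13  1.31 -0.    1.99]
```

>>> {"op": "send_rows", "data": {
  "rows": [
    [[0.6, -0.2, 4, 4.3], [0.6, -0.2, 8, 4.3], [0.6, -0.2, 12, 4.3], [0.6, -0.2, 15, 4.3], [0.6, -0.2, 18, 4.3], [0.6, -0.2, 20, 4.3], [0.6, -0.2, 21.6, 4.3], [0.6, -0.2, 21.6, 4.3], [0.6, -0.2, 21.6, 4.3]]
  ]
}}

```text
t: 2.65
ee_pos: [428.3, 174.9, 15.6]
ee_rot: [-2.346, -2.089, 0.001]
force: [0.1, -0.2, 0.8]
gripper_width: 1.0
finger_force: 0.0
```

>>> {"op": "send_rows", "data": {
  "rows": [
    [[0, 0, 0, 0], [0, 0, 0, 0], [0, 0, 0, 0], [0, 0, 0, 0], [0, 0, 0, 0], [0, 0, 0, 0], [0, 0, 0, 0], [0, 0, 0, 0], [0, 0, 0, 0]]
  ],
  "grip": 0,
  "newtons": 20
}}

```text
t: 3.4
ee_pos: [429.4, 176.0, 16.4]
ee_rot: [2.344, 2.09, 0.002]
force: [-1.5, -4.0, 10.5]
gripper_width: 0.584
finger_force: 21.4
```

>>> {"op": "send_rows", "data": {
  "rows": [
    [[0, 0, -1, 0], [0, 0, -2, 0], [0, 0, -3, 0], [0, 0, -4, 0], [0, 0, -5.5, 0], [0, 0, -7, 0], [0, 0, -8.5, 0], [0, 0, -10, 0], [0, 0, -11, 0], [0, 0, -11, 0], [0, 0, -11, 0], [0, 0, -11, 0]]
  ]
}}

```text
t: 4.4
ee_pos: [428.4, 175.8, 124.8]
ee_rot: [-2.345, -2.091, 0.001]
force: [-0.3, -0.2, -1.2]
gripper_width: 0.584
finger_force: 21.4
```

```bash
python3 - <<'E'
from h import *
st=snap('side','s2');print(st['ft_torque'],st['force'])
im=cv2.imread('pics/raw_s2.png')[180:380,170:400];a=cv2.resize(im,None,fx=2,fy=2)
snap('wrist','w2');b=cv2.resize(cv2.imread('pics/raw_w2.png'),(336,252))
c=np.zeros((400,796,3),np.uint8);c[:,:460]=a;c[:252,460:]=b;cv2.imwrite('pics/c2.png',c)
E
```

```text
[-0.01022984  0.01479324  0.02506147] [-0.28473222 -0.23790457 -1.23101985]
```

View pics/c2.png

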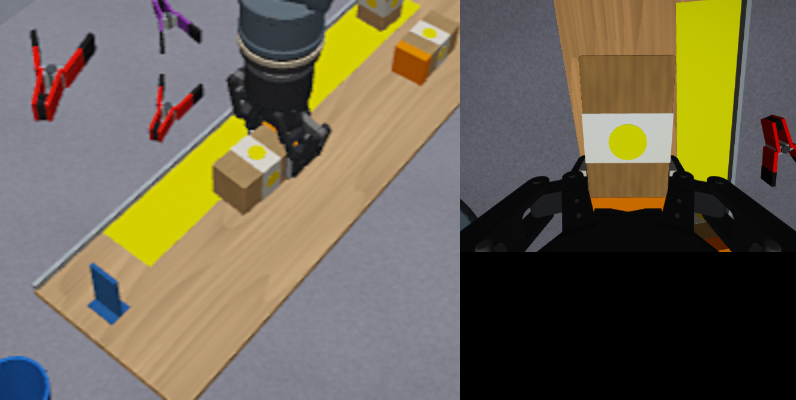

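The carton hangs rigidly horizontal, so the pads hold its torque. I'll lower it to just over its length above the board and ease the grip so it swings down.

>>> {"op": "send_rows", "data": {
  "rows": [
    [[0, 0, 2, 0], [0, 0, 4, 0], [0, 0, 4.8, 0], [0, 0, 4.8, 0], [0, 0, 4.8, 0]]
  ]
}}

```text
t: 4.92
ee_pos: [428.3, 175.8, 77.3]
ee_rot: [-2.344, -2.091, 0.002]
force: [-0.7, -0.0, -1.2]
gripper_width: 0.581
finger_force: 21.3
```

>>> {"op": "send_rows", "data": {
  "rows": [
    [[0, 0, 0, 0], [0, 0, 0, 0], [0, 0, 0, 0]]
  ],
  "grip": 0.575
}}

```text
t: 5.17
ee_pos: [429.1, 176.1, 78.1]
ee_rot: [2.344, 2.091, 0.002]
force: [0.6, -0.3, -0.9]
gripper_width: 0.584
finger_force: 21.3
```

>>> {"op": "send_rows", "data": {
  "rows": [
    [[0, 0, 0, 0], [0, 0, 0, 0], [0, 0, 0, 0]]
  ],
  "grip": 0.582
}}

```text
t: 5.42
ee_pos: [428.7, 175.9, 77.5]
ee_rot: [2.345, 2.091, 0.0]
force: [-1.2, -0.0, -2.0]
gripper_width: 0.581
finger_force: 21.3
```

>>> {"op": "send_rows", "data": {
  "rows": [
    [[0, 0, 0, 0], [0, 0, 0, 0], [0, 0, 0, 0]]
  ],
  "grip": 0.586
}}

```text
t: 5.67
ee_pos: [428.7, 175.9, 77.4]
ee_rot: [2.345, 2.091, 0.0]
force: [-0.5, -0.1, 0.1]
gripper_width: 0.585
finger_force: 0.0
```

>>> {"op": "send_rows", "data": {
  "rows": [
    [[0, 0, 0, 0], [0, 0, 0, 0], [0, 0, 0, 0]]
  ],
  "grip": 0.589
}}

```text
t: 5.92
ee_pos: [428.7, 175.9, 77.3]
ee_rot: [-2.345, -2.091, -0.0]
force: [0.2, -0.4, -0.1]
gripper_width: 0.587
finger_force: 0.0
```

>>> {"op": "send_rows", "data": {
  "rows": [
    [[0, 0, 0, 0], [0, 0, 0, 0], [0, 0, 0, 0]]
  ],
  "grip": 0.592
}}

```text
t: 6.17
ee_pos: [428.7, 175.9, 77.3]
ee_rot: [2.345, 2.091, 0.0]
force: [0.6, -0.6, 0.1]
gripper_width: 0.588
finger_force: 0.0
```

```bash
cat >> h.py <<'E'
def both(f,crop=(170,180,400,380)):
    import pickle
    st=snap('side',f+'s'); x0,y0,x1,y1=crop
    a=cv2.resize(cv2.imread('pics/raw_'+f+'s.png')[y0:y1,x0:x1],(460,400))
    st=snap('wrist',f+'w');b=cv2.resize(cv2.imread('pics/raw_'+f+'w.png'),(336,252))
    pickle.dump(st,open(f+'.pkl','wb'))
    c=np.zeros((400,796,3),np.uint8);c[:,:460]=a;c[:252,460:]=b;cv2.imwrite('pics/'+f+'.png',c)
E
python3 - <<'E'
from h import *
both('c3')
E
```

```text
(no output)
```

View pics/c3.png

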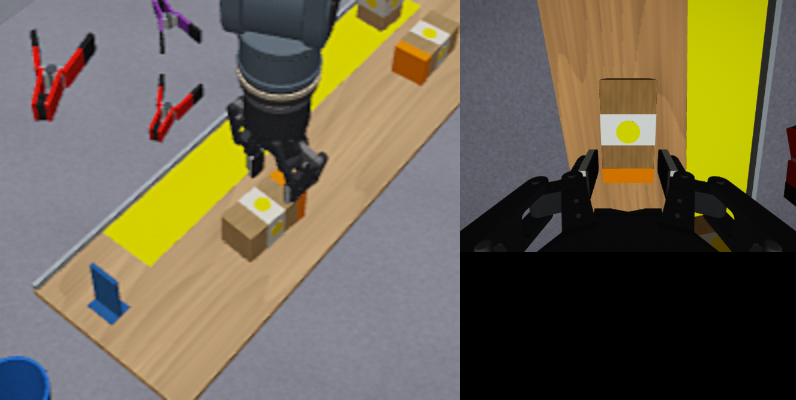

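It dropped flat again, orange end at about (602..655,183) in the wrist inset. I'll regrip at the extreme orange end with little pad overlap, so it swings more easily.

```bash
python3 - <<'E'
from h import *
import pickle
C=cam('wrist',pickle.load(open('c3.pkl','rb')))
for p in [(236.7,306.7),(325,301.7),(233,133),(328,130)]: print(onz(C,*p,62).round(1))
E
```

```text
[398.2 142.4  62. ]
[451.3 139.8  62. ]
[411.9 243.1  62. ]
[460.  239.1  62. ]
```

>>> {"op": "send_rows", "data": {
  "rows": [
    [[-1, 0, 0, 0], [-3, 0, 0, 0], [-3, 0, 0, 0], [-3, 0, 1.5, 0], [-3, 0, 3.5, 0], [-3, 0, 3.5, 0], [-3, 0, 3.5, 0]]
  ],
  "grip": 0.8
}}

```text
t: 6.85
ee_pos: [424.5, 145.6, 42.1]
ee_rot: [-2.344, -2.09, 0.003]
force: [-1.0, -0.2, 1.2]
gripper_width: 0.797
finger_force: 0.0
```

>>> {"op": "send_rows", "data": {
  "rows": [
    [[0, 0, 0, 0], [0, 0, 0, 0], [0, 0, 0, 0], [0, 0, 0, 0], [0, 0, -0.5, 0], [0, 0, -1, 0], [0, 0, -2, 0], [0, 0, -3, 0], [0, 0, -4, 0], [0, 0, -5, 0], [0, 0, -5, 0], [0, 0, -5, 0]]
  ],
  "grip": 0,
  "newtons": 20
}}

```text
t: 7.85
ee_pos: [425.7, 146.3, 92.9]
ee_rot: [2.344, 2.091, 0.002]
force: [-0.0, 0.5, -1.4]
gripper_width: 0.578
finger_force: 21.1
```

```bash
python3 - <<'E'
from h import *
both('c4'); print(arm.get_state()['ft_torque'])
E
```

```text
[-0.0735111  -0.04038151  0.0032187 ]
```

View pics/c4.png

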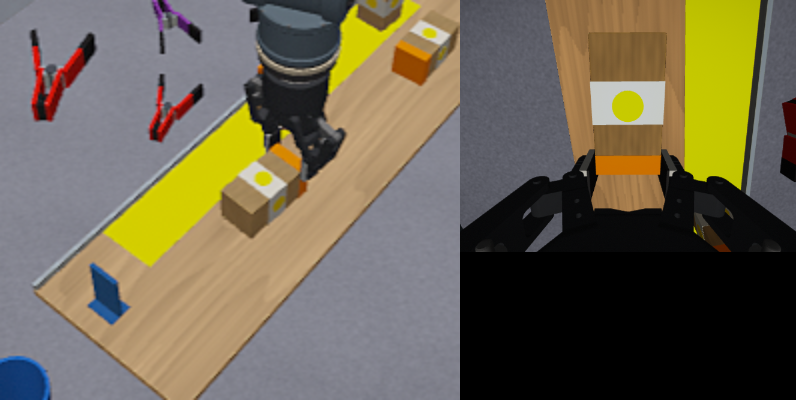

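>>> {"op": "send_rows", "data": {
  "rows": [
    [[0, 0, 0, 0], [0, 0, 0, 0]]
  ],
  "grip": 0.582
}}

```text
t: 8.12
ee_pos: [424.9, 146.0, 91.8]
ee_rot: [-2.345, -2.091, 0.001]
force: [-0.2, -0.0, -1.6]
gripper_width: 0.582
finger_force: 21.1
```

```bash
python3 - <<'E'
from h import *
s=arm.get_state();print(s['ft_torque'],s['force'],s['finger_force'],s['gripper_width'])
E
```

```text
[ 0.00801288 -0.0354579   0.09090949] [-0.18034306 -0.04153936 -1.61449704] 21.120556890964508 0.5817245060487538
```

>>> {"op": "send_rows", "data": {
  "rows": [
    [[0, 0, 0, 0], [0, 0, 0, 0]]
  ],
  "grip": 0.5835
}}

```text
t: 8.28
ee_pos: [425.1, 146.0, 92.1]
ee_rot: [-2.345, -2.091, 0.001]
force: [-0.6, 0.1, -1.6]
gripper_width: 0.583
finger_force: 15.1
```

```bash
python3 - <<'E'
from h import *
s=arm.get_state();print(s['ft_torque'],s['force'],s['finger_force'],s['gripper_width'])
E
```

```text
[-0.05155535 -0.02274038 -0.03296572] [-0.57304327  0.06688805 -1.60033934] 15.114681422710419 0.5827037679824785
```

The grip force is proportional to the commanded opening here, so I'll ease it in small steps and watch for motion by differencing side images.

>>> {"op": "send_rows", "data": {
  "rows": [
    [[0, 0, 0, 0], [0, 0, 0, 0]]
  ],
  "grip": 0.584
}}

```text
t: 8.45
ee_pos: [425.2, 146.1, 92.3]
ee_rot: [-2.345, -2.091, 0.0]
force: [0.3, 0.2, -1.1]
gripper_width: 0.58
finger_force: 4.4
```

```bash
cat > d.py <<'E'
from h import *
a=cv2.imread('pics/raw_c4s.png')[180:380,230:400].astype(int);b=read_camera('side')[180:380,230:400].astype(int)
s=arm.get_state();print('diffpx',(abs(a-b).max(2)>40).sum(),s['force'].round(1),s['finger_force'],s['gripper_width'])
E
python3 d.py
```

```text
diffpx 374 [-0.8  0.9 -0.5] 4.39274825155735 0.5854740902898231
```

>>> {"op": "send_rows", "data": {
  "rows": [
    [[0, 0, 0, 0], [0, 0, 0, 0]]
  ],
  "grip": 0.5844
}}

```text
t: 8.67
ee_pos: [425.2, 146.1, 92.3]
ee_rot: [-2.345, -2.091, -0.0]
force: [-0.1, 0.3, -1.1]
gripper_width: 0.584
finger_force: 3.1
```

```bash
python3 d.py
```

```text
diffpx 1080 [-0.9 -2.8  4.2] 3.4147484600543976 0.5852347885396902
```

```bash
python3 - <<'E'
from h import *
both('c5',(250,230,365,330)); s=arm.get_state();print(s['force'],s['finger_force'])
E
```

```text
[-1.25330577 -0.7380334   1.53146641] 3.245481513440609
```

View pics/c5.png

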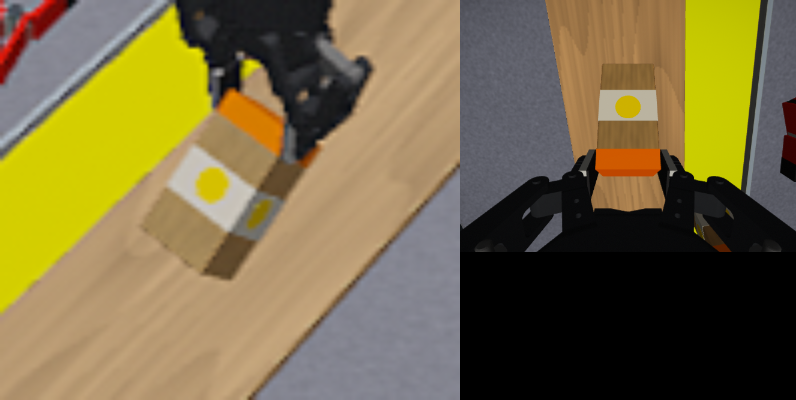

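It is swinging down as intended: in the side view it is now around 50-60° with the lower bottom edge on the board. I'll raise it slowly so it hangs free.

>>> {"op": "send_rows", "data": {
  "rows": [
    [[0, 0, -0.3, 0], [0, 0, -0.6, 0], [0, 0, -0.9, 0], [0, 0, -1.2, 0], [0, 0, -1.5, 0], [0, 0, -1.8, 0], [0, 0, -1.8, 0], [0, 0, -1.8, 0], [0, 0, -1.8, 0], [0, 0, -1.8, 0]]
  ]
}}

```text
t: 9.65
ee_pos: [425.1, 146.0, 110.2]
ee_rot: [-2.345, -2.091, 0.0]
force: [-0.4, 1.1, -0.4]
gripper_width: 0.585
finger_force: 3.0
```

```bash
python3 - <<'E'
from h import *
import pickle
pickle.dump(snap('wrist','w6'),open('w6.pkl','wb'))
im=cv2.imread('pics/raw_w6.png'); hsv=cv2.cvtColor(im,cv2.COLOR_BGR2HSV)
m=cv2.inRange(hsv,(5,150,120),(18,255,255)); m[:, :200]=0; m[:,360:]=0
ys,xs=np.where(m); print('orange',xs.min(),xs.max(),ys.min(),ys.max(),len(xs))
w=cv2.inRange(hsv,(0,0,150),(180,60,255)); w[:,:200]=0;w[:,360:]=0
ys,xs=np.where(w); print('white',xs.min(),xs.max(),ys.min(),ys.max(),len(xs))
s=arm.get_state();print(s['force'],s['finger_force'],s['ee_pos'])
E
```

```text
orange 225 334 106 294 13155
white 201 358 150 292 3694
[-0.16515325 -0.0148569  -0.86387523] 2.9883020371198654 [425.12635212 146.02622732 110.18589606]
```

```bash
cat > col.py <<'E'
import cv2,sys
for f in sys.argv[1:]:
    im=cv2.imread('pics/raw_%s.png'%f); h=cv2.cvtColor(im,cv2.COLOR_BGR2HSV); print(f)
    print(' '.join('%d:%d/%d/%d'%(y,*h[y,265]) for y in range(60,340,7)))
E
python3 col.py c5w w6
```

```text
c5w
60:16/139/165 67:16/138/166 74:16/137/167 81:16/140/168 88:16/139/169 95:16/137/169 102:16/138/168 109:18/152/138 116:17/154/137 123:18/153/133 130:18/156/131 137:17/154/131 144:18/153/135 151:22/37/186 158:22/36/186 165:26/255/204 172:26/255/205 179:26/255/205 186:26/255/205 193:22/36/186 200:22/37/179 207:18/153/130 214:18/152/129 221:17/154/129 228:17/154/129 235:18/155/128 242:18/155/127 249:13/255/207 256:13/255/208 263:13/255/207 270:13/255/208 277:13/255/208 284:11/255/190 291:11/255/190 298:16/137/171 305:16/136/172 312:16/138/172 319:16/137/171 326:16/138/170 333:16/137/167
w6
60:16/137/170 67:16/137/171 74:16/137/171 81:16/139/171 88:16/137/170 95:16/137/171 102:16/139/171 109:18/153/138 116:18/154/137 123:18/152/134 130:17/151/132 137:17/153/132 144:18/154/134 151:22/35/187 158:23/35/187 165:26/255/204 172:26/255/206 179:26/255/206 186:26/255/206 193:22/35/187 200:21/37/181 207:18/156/131 214:18/153/130 221:18/153/130 228:17/153/130 235:17/154/129 242:17/155/128 249:13/255/208 256:13/255/209 263:13/255/209 270:13/255/208 277:13/255/209 284:11/255/192 291:11/255/190 298:16/138/172 305:17/138/170 312:16/138/170 319:16/138/157 326:16/139/150 333:16/139/156
```

>>> {"op": "send_rows", "data": {
  "rows": [
    [[0, 0, -0.6, 0], [0, 0, -1.2, 0], [0, 0, -1.2, 0], [0, 0, -1.2, 0]]
  ],
  "grip": 0.5848
}}

```text
t: 10.03
ee_pos: [425.6, 146.2, 122.9]
ee_rot: [2.344, 2.091, 0.002]
force: [0.0, -0.6, -1.1]
gripper_width: 0.585
finger_force: 1.8
```

```bash
cat > tilt.py <<'E'
from h import *
import sys
from scipy.optimize import least_squares
st=arm.get_state(); im=read_camera('wrist'); cv2.imwrite('pics/raw_tilt.png',im)
h=cv2.cvtColor(im,cv2.COLOR_BGR2HSV)[:,265].astype(int)
# row classes: wood board b(16,<145), card c(s>148,v<160), white, yellow, orange bright 13/255, orange face 11/255
def cl(p):
    a,s,v=p
    if s>200: return 'O' if a in(12,13,14) else 'T' if a<12 else 'y'
    if s<60: return 'w' if v>120 else '.'
    return 'c' if s>147 and v<165 else 'b'
q=''.join(cl(p) for p in h); out=[];p0=0
for i in range(1,len(q)+1):
    if i==len(q) or q[i]!=q[p0]:
        if i-p0>2: out.append((q[p0],p0,i))
        p0=i
print(out); print(st['force'].round(1),st['finger_force'],st['ee_pos'].round(1))
E
python3 tilt.py
```

```text
[('b', 0, 142), ('c', 142, 170), ('w', 171, 182), ('y', 182, 200), ('w', 201, 208), ('c', 209, 244), ('T', 245, 274), ('O', 274, 316), ('b', 318, 351), ('.', 351, 361), ('.', 362, 380), ('.', 381, 388), ('.', 389, 397), ('.', 398, 407), ('.', 408, 420)]
[ 0.  -0.6 -1.1] 1.8004711344838142 [425.6 146.2 122.9]
```

Now at about 57° by the wrist rows, hanging free. I'll tighten, carry it over the strip left of neighbour1 and then roll it upright on its bottom edge.

>>> {"op": "send_rows", "data": {
  "rows": [
    [[0, 0, 0, 0], [0, 0, 0, 0], [0, 0, 0, 0], [0, 1.5, 0, -1], [-0.1, 4, 0, -2], [-0.2, 6.5, 0, -4.7], [-0.3, 9, 0, -4.7], [-0.3, 11, 0, -4.7], [-0.3, 11.6, 0, -4.7], [-0.3, 11.6, 0, -4.7], [-0.3, 11.6, 0, -4.7]]
  ],
  "grip": 0.57
}}

```text
t: 11.0
ee_pos: [539.5, 129.8, 121.9]
ee_rot: [-2.257, -2.184, 0.001]
force: [0.1, -0.2, -1.4]
gripper_width: 0.575
finger_force: 22.1
```

```bash
python3 tilt.py; python3 -c "
from h import *
T=cam('top');k=799/240
for p in [(395,162),(633,161)]: print('nb',onz(T,165+p[0]/k,180+p[1]/k,112).round(0))
to(540,129.5,105,-1.9)"
```

```text
[('y', 0, 142), ('c', 142, 170), ('w', 171, 181), ('y', 182, 200), ('w', 201, 208), ('c', 209, 245), ('T', 246, 259), ('T', 260, 273), ('O', 273, 316), ('y', 316, 331), ('c', 336, 350), ('.', 351, 382), ('.', 383, 420)]
[ 0.1 -0.2 -1.4] 22.051683962345123 [539.5 129.8 121.9]
nb [524.  19. 112.]
nb [ 522. -233.  112.]
shift [-0.04  0.09  1.71] turn 0.1 | psi -1.8 j [ 0.24  0.37 -0.1   1.1   0.    1.84]
```

>>> {"op": "send_rows", "data": {
  "rows": [
    [[0, 0, 0.6, 0], [0, 0, 1.2, 0], [0, 0, 1.6, 0], [0, 0, 1.8, 0], [0, 0, 1.9, 0], [0, 0, 1.9, 0]]
  ]
}}

```text
t: 11.55
ee_pos: [540.1, 129.8, 104.1]
ee_rot: [2.256, 2.185, 0.001]
force: [-5.1, -1.4, 16.0]
gripper_width: 0.581
finger_force: 23.9
```

```bash
python3 tilt.py
```

```text
[('y', 0, 142), ('c', 142, 170), ('w', 171, 181), ('y', 182, 201), ('w', 201, 208), ('c', 209, 245), ('T', 248, 267), ('T', 268, 274), ('O', 274, 318), ('c', 318, 323), ('.', 324, 329), ('y', 330, 348), ('.', 349, 420)]
[-5.1 -1.4 16. ] 23.912841081619263 [540.1 129.8 104.1]
```

>>> {"op": "send_rows", "data": {
  "rows": [
    [[0, 0, -0.1, 0], [0.3, 0, -0.1, 0], [0.8, 0, -0.1, 0], [1.3, 0, -0.1, 0], [1.8, 0, -0.1, 0], [2.3, 0, -0.1, 0], [2.8, 0, -0.05, 0], [2.8, 0, -0.05, 0]]
  ],
  "grip": 0.584
}}

```text
t: 12.27
ee_pos: [540.9, 158.9, 103.5]
ee_rot: [-2.256, -2.186, 0.0]
force: [-1.0, 0.3, 1.5]
gripper_width: 0.583
finger_force: 4.7
```

```bash
python3 tilt.py
```

```text
[('y', 0, 172), ('c', 172, 192), ('.', 192, 195), ('.', 196, 200), ('y', 201, 213), ('.', 215, 219), ('c', 220, 248), ('T', 248, 271), ('y', 272, 337), ('c', 338, 350), ('.', 351, 381), ('.', 382, 415), ('.', 416, 420)]
[-1.   0.3  1.5] 4.705144688487053 [540.9 158.9 103.5]
```

>>> {"op": "send_rows", "data": {
  "rows": [
    [[0.4, 0, 0.05, 0], [0.8, 0, 0.15, 0], [1.2, 0, 0.25, 0], [1.6, 0, 0.4, 0], [2.0, 0, 0.55, 0], [2.4, 0, 0.75, 0], [2.4, 0, 0.75, 0]]
  ]
}}

```text
t: 12.9
ee_pos: [541.8, 182.9, 96.1]
ee_rot: [-2.256, -2.186, -0.001]
force: [-1.8, 2.6, 4.6]
gripper_width: 0.583
finger_force: 5.6
```

```bash
python3 tilt.py
```

```text
[('b', 0, 17), ('y', 17, 200), ('c', 200, 212), ('.', 213, 217), ('y', 218, 226), ('.', 227, 230), ('c', 232, 250), ('T', 250, 266), ('y', 267, 350), ('.', 351, 384), ('.', 385, 396), ('.', 397, 420)]
[-1.8  2.6  4.6] 5.607828050851822 [541.8 182.9  96.1]
```

About 88° now. Releasing and raising.

>>> {"op": "send_rows", "data": {
  "rows": [
    [[0, 0, 0, 0], [0, 0, 0, 0], [0, 0, 0, 0], [0, 0, 0, 0], [0, 0, -1, 0], [0, 0, -3, 0], [0, 0, -6, 0], [0, 0, -10, 0], [0, 0, -12, 0], [0, 0, -12, 0]]
  ],
  "grip": 0.8
}}

```text
t: 13.78
ee_pos: [543.6, 182.4, 222.1]
ee_rot: [2.255, 2.183, 0.01]
force: [0.4, 0.8, 0.3]
gripper_width: 0.797
finger_force: 0.0
```

```bash
python3 tilt.py; python3 -c "
from h import *
to(440,-158,190,-1.9)"
```

```text
[('b', 0, 57), ('y', 57, 173), ('c', 173, 176), ('c', 183, 186), ('y', 190, 288), ('c', 288, 299), ('y', 302, 313), ('c', 315, 328), ('T', 328, 338), ('y', 339, 350), ('.', 351, 410), ('.', 411, 420)]
[0.4 0.8 0.3] 0.0 [543.6 182.4 222.1]
shift [-34.34  -9.21   2.85] turn 0.0 | psi -1.9 j [ 0.32  0.36  0.14  1.34 -0.    1.93]
```

>>> {"op": "send_rows", "data": {
  "rows": [
    [[-3, -0.8, 0, -7], [-6, -1.6, 0, -14], [-9, -2.4, 0, -21], [-12, -3.2, 0, -28], [-15, -4, 0.3, -35], [-18, -4.8, 0.6, -42], [-21, -5.6, 1, -49], [-24, -6.4, 1.4, -56], [-27, -7.2, 1.8, -63], [-30, -8, 2.2, -70], [-33, -8.8, 2.6, -77], [-34.3, -9.2, 2.9, -84]]
  ],
  "grip": 0.8
}}

```text
t: 14.83
ee_pos: [437.2, -160.4, 186.6]
ee_rot: [-0.226, -3.132, 0.0]
force: [0.5, 1.0, -0.4]
gripper_width: 0.804
finger_force: 0.0
```

>>> {"op": "send_rows", "data": {
  "rows": [
    [[0, 0, 0, -7], [0, 0, 0, -14], [0, 0, 0, -21], [0, 0, 0, -28], [0, 0, 0, -35], [0, 0, 0, -42], [0, 0, 0, -49], [0, 0, 0, -56], [0, 0, 0, -63], [0, 0, 0, -70], [0, 0, 0, -77], [0, 0, 0, -84]]
  ]
}}

```text
t: 15.83
ee_pos: [438.2, -157.9, 186.7]
ee_rot: [1.931, -2.477, -0.002]
force: [0.0, 0.3, 0.5]
gripper_width: 0.799
finger_force: 0.0
```

```bash
python3 - <<'E'
from h import *
to(440,-158,190,-1.9); both('c7',(170,145,450,390))
E
```

```text
shift [-0.03 -0.18 -0.33] turn -12.2 | psi 165.9 j [-0.35  0.16 -0.22  1.2  -0.   -1.67]
```

View pics/c7.png

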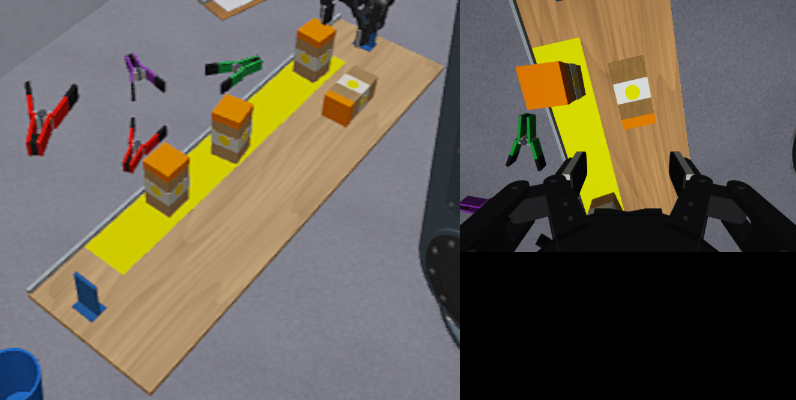

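Carton L stands upright on the strip. Carton R shows in the wrist inset with its orange end at (625..655,127). I'll measure it.

```bash
python3 - <<'E'
from h import *
import pickle
C=cam('wrist',pickle.load(open('c7.pkl','rb')))
im=cv2.imread('pics/raw_c7w.png');h=cv2.cvtColor(im,cv2.COLOR_BGR2HSV)
m=cv2.inRange(h,(8,225,120),(16,255,255));m[:,:245]=0;m[:,345:]=0;m[:150]=0;m[240:]=0
w=cv2.inRange(h,(0,0,150),(180,70,255));w[:,:245]=0;w[:,340:]=0;w[:100]=0;w[200:]=0
for q in(m,w):
    c=max(cv2.findContours(q,0,1)[0],key=cv2.contourArea);r=cv2.minAreaRect(c);b=cv2.boxPoints(r);print(b.round(0).tolist());print([onz(C,*p,62)[:2].round(1).tolist() for p in b])
for p in [(625,130),(655,124),(609,63),(642,57)]: print(onz(C,(p[0]-460)/.6,p[1]/.6,62).round(1))
E
```

```text
[[282.0, 197.0], [282.0, 197.0], [282.0, 197.0], [282.0, 197.0]]
[[434.4, -161.3], [434.4, -161.3], [434.4, -161.3], [434.4, -161.3]]
[[254.0, 140.0], [312.0, 127.0], [319.0, 161.0], [262.0, 175.0]]
[[445.9, -216.2], [395.4, -215.4], [394.7, -185.1], [446.8, -185.6]]
[ 445.1 -144.5   62. ]
[ 398.  -143.1   62. ]
[ 443.4 -245.4   62. ]
[ 396.8 -242.3   62. ]
```

```bash
python3 -c "
from h import *
to(421.2,-149,42,-0.8)"
```

```text
shift [-0.44  1.86 14.48] turn -13.5 | psi 165.7 j [-0.35  0.16 -0.22  1.2  -0.   -1.67]
```

>>> {"op": "send_rows", "data": {
  "rows": [
    [[-0.4, 1.9, 3, -7], [-0.4, 1.9, 6, -13.5], [-0.4, 1.9, 9, -13.5], [-0.4, 1.9, 12, -13.5], [-0.4, 1.9, 13.5, -13.5], [-0.4, 1.9, 14.5, -13.5], [-0.4, 1.9, 14.5, -13.5], [-0.4, 1.9, 14.5, -13.5]]
  ]
}}

```text
t: 16.6
ee_pos: [420.8, -149.2, 42.1]
ee_rot: [2.198, -2.244, -0.002]
force: [0.4, 0.7, 1.1]
gripper_width: 0.8
finger_force: 0.0
```

>>> {"op": "send_rows", "data": {
  "rows": [
    [[0, 0, 0, 0], [0, 0, 0, 0], [0, 0, 0, 0], [0, 0, 0, 0], [0, 0, -1, 0], [0, 0, -2, 0], [0, 0, -4, 0], [0, 0, -6, 0], [0, 0, -8, 0], [0, 0, -8, 0], [0, 0, -8, 0]]
  ],
  "grip": 0,
  "newtons": 20
}}

```text
t: 17.52
ee_pos: [422.2, -149.7, 123.4]
ee_rot: [-2.201, 2.24, -0.004]
force: [0.3, -0.2, -1.3]
gripper_width: 0.579
finger_force: 21.3
```

>>> {"op": "send_rows", "data": {
  "rows": [
    [[0, 0, 0, 0], [0, 0, 0, 0]]
  ],
  "grip": 0.5835
}}

```text
t: 17.68
ee_pos: [420.9, -149.2, 121.6]
ee_rot: [2.202, -2.24, -0.002]
force: [0.9, -0.2, -0.6]
gripper_width: 0.574
finger_force: 21.3
```

```bash
python3 tilt.py
```

```text
[('b', 0, 51), ('c', 51, 104), ('c', 106, 133), ('w', 133, 152), ('y', 153, 197), ('w', 198, 206), ('c', 207, 233), ('c', 234, 250), ('c', 251, 257), ('y', 257, 290), ('b', 290, 351), ('.', 351, 360), ('.', 361, 420)]
[ 0.9 -0.2 -0.6] 21.301264464855194 [ 420.9 -149.2  121.6]
```

>>> {"op": "send_rows", "data": {
  "rows": [
    [[0, 0, 0, 0], [0, 0, 0, 0]]
  ],
  "grip": 0.584
}}

```text
t: 17.9
ee_pos: [421.1, -149.3, 121.9]
ee_rot: [2.202, -2.24, -0.001]
force: [-0.6, 1.1, -1.3]
gripper_width: 0.587
finger_force: 4.8
```

>>> {"op": "send_rows", "data": {
  "rows": [
    [[0, 0, 0, 0], [0, 0, 0, 0], [0, 0, 0, 0]]
  ],
  "grip": 0.5844
}}

```text
t: 18.15
ee_pos: [421.3, -149.4, 122.2]
ee_rot: [2.202, -2.24, -0.0]
force: [-0.7, -0.4, -1.0]
gripper_width: 0.585
finger_force: 2.8
```

```bash
python3 tilt.py
```

```text
[('b', 0, 147), ('c', 147, 173), ('w', 174, 184), ('y', 185, 200), ('w', 201, 208), ('c', 209, 242), ('O', 242, 245), ('T', 245, 248), ('O', 248, 257), ('O', 263, 267), ('T', 267, 270), ('O', 270, 318), ('b', 319, 351), ('.', 351, 420)]
[-0.7 -0.4 -1. ] 2.8369200602173805 [ 421.3 -149.4  122.2]
```

>>> {"op": "send_rows", "data": {
  "rows": [
    [[0, 0, 0, 0], [0, 0, 0, 0], [0, 0, 0, 0]]
  ],
  "grip": 0.57
}}

```text
t: 18.45
ee_pos: [421.4, -149.4, 122.3]
ee_rot: [-2.202, 2.241, -0.0]
force: [0.3, 0.6, -1.5]
gripper_width: 0.576
finger_force: 21.9
```

```bash
python3 tilt.py; python3 -c "
from h import *
to(530.3,-85,122,-1.9)"
```

```text
[('b', 0, 159), ('c', 159, 181), ('w', 182, 191), ('y', 192, 205), ('w', 206, 212), ('c', 213, 242), ('T', 244, 267), ('O', 267, 325), ('b', 326, 351), ('.', 351, 420)]
[ 0.3  0.6 -1.5] 21.93133234977722 [ 421.4 -149.4  122.3]
shift [ -6.63 -10.78   0.03] turn 0.9 | psi 179.0 j [-0.34  0.16 -0.38  1.03  0.   -1.89]
```

>>> {"op": "send_rows", "data": {
  "rows": [
    [[-1, -2, 0, 0.9], [-2, -4, 0, 0.9], [-3, -6, 0, 0.9], [-4, -8, 0, 0.9], [-5, -10, 0, 0.9], [-5.5, -10.8, 0, 0.9], [-5.5, -10.8, 0.4, 0.9], [-5.5, -10.8, 0.8, 0.9], [-5.5, -10.8, 1.2, 0.9], [-5.5, -10.8, 1.4, 0.9], [-5.5, -10.8, 1.4, 0.9]]
  ]
}}

```text
t: 19.42
ee_pos: [529.2, -96.6, 107.8]
ee_rot: [2.183, -2.258, -0.001]
force: [0.4, -0.2, -0.8]
gripper_width: 0.577
finger_force: 22.0
```

>>> {"op": "send_rows", "data": {
  "rows": [
    [[0, 0, 0.05, 0], [0, 0, 0.1, 0], [0, 0, 0.1, 0]]
  ]
}}

```text
t: 19.67
ee_pos: [530.2, -96.4, 107.5]
ee_rot: [-2.184, 2.258, -0.0]
force: [0.1, 0.1, -1.1]
gripper_width: 0.578
finger_force: 22.0
```

>>> {"op": "send_rows", "data": {
  "rows": [
    [[0, 0, 0.1, 0], [0, 0, 0.1, 0], [0, 0, 0.2, 0], [0, 0, 0.2, 0]]
  ]
}}

```text
t: 20.0
ee_pos: [530.8, -96.5, 106.4]
ee_rot: [-2.184, 2.257, -0.002]
force: [-3.4, -0.0, 15.0]
gripper_width: 0.575
finger_force: 23.7
```

>>> {"op": "send_rows", "data": {
  "rows": [
    [[0, 0, 0.1, 0], [0, 0, 0.1, 0]]
  ]
}}

```text
t: 20.17
ee_pos: [531.3, -96.5, 106.1]
ee_rot: [-2.183, 2.257, -0.004]
force: [-5.6, -0.3, 22.7]
gripper_width: 0.576
finger_force: 24.8
```

>>> {"op": "send_rows", "data": {
  "rows": [
    [[0, 0, -0.15, 0], [0, 0, -0.15, 0], [0.5, 0, -0.15, 0], [1.0, 0, -0.1, 0], [1.5, 0, 0, 0], [2.0, 0, 0.05, 0], [2.5, 0, 0.2, 0], [3.0, 0, 0.35, 0], [3.5, 0, 0.5, 0], [4.0, 0, 0.7, 0], [4.2, 0, 0.75, 0], [4.2, 0, 0.75, 0]]
  ],
  "grip": 0.584
}}

```text
t: 21.17
ee_pos: [528.7, -138.7, 96.6]
ee_rot: [2.184, -2.258, -0.0]
force: [0.6, -0.3, -1.4]
gripper_width: 0.584
finger_force: 4.1
```

```bash
python3 tilt.py
```

```text
[('y', 0, 117), ('y', 118, 207), ('c', 207, 216), ('.', 217, 221), ('y', 222, 228), ('c', 233, 248), ('T', 248, 261), ('y', 262, 350), ('.', 351, 420)]
[ 0.6 -0.3 -1.4] 4.064193069934845 [ 528.7 -138.7   96.6]
```

>>> {"op": "send_rows", "data": {
  "rows": [
    [[0, 0, 0.1, 0], [0, 0, 0.2, 0], [0, 0, 0.3, 0], [0, 0, 0.35, 0], [0, 0, 0.35, 0]]
  ]
}}

```text
t: 21.63
ee_pos: [529.0, -138.0, 93.6]
ee_rot: [-2.185, 2.257, -0.001]
force: [-2.3, 0.1, 4.9]
gripper_width: 0.582
finger_force: 5.1
```

```bash
python3 tilt.py
```

```text
[('y', 0, 116), ('y', 117, 208), ('c', 208, 218), ('.', 218, 223), ('y', 223, 230), ('c', 235, 250), ('T', 251, 265), ('y', 265, 350), ('.', 351, 420)]
[-2.3  0.1  4.9] 5.072967633605003 [ 529.  -138.    93.6]
```

Upright: side rows 208..265 match the prediction. Releasing, then going to view the green clamp.

>>> {"op": "send_rows", "data": {
  "rows": [
    [[0, 0, 0, 0], [0, 0, 0, 0], [0, 0, 0, 0], [0, 0, 0, 0], [0, 0, -1, 0], [0, 0, -3, 0], [0, 0, -6, 0], [0, 0, -9, 0], [0, 0, -11.5, 0], [0, 0, -11.5, 0]]
  ],
  "grip": 0.8
}}

```text
t: 22.52
ee_pos: [530.8, -138.7, 214.0]
ee_rot: [-2.182, 2.255, -0.01]
force: [0.7, -0.1, -0.4]
gripper_width: 0.803
finger_force: 0.0
```

```bash
python3 -c "
from h import *
to(605,-110,205,178)"
```

```text
shift [-3.12 -7.31  0.95] turn 0.1 | psi 178.1 j [-0.26  0.31  0.05  1.3   0.   -1.79]
```

>>> {"op": "send_rows", "data": {
  "rows": [
    [[-1, -2.5, 0.3, 0], [-2, -5, 0.6, 0], [-3.1, -7.3, 1, 0], [-3.1, -7.3, 1, 0], [-3.1, -7.3, 1, 0]]
  ],
  "grip": 1
}}

```text
t: 22.93
ee_pos: [603.3, -109.1, 197.7]
ee_rot: [2.185, -2.256, -0.001]
force: [-1.6, 0.3, 0.5]
gripper_width: 0.997
finger_force: 0.0
```

```bash
python3 - <<'E'
from h import *
import pickle
pickle.dump(snap('wrist','w8'),open('w8.pkl','wb')); snap('top','t8')
a=cv2.resize(cv2.imread('pics/raw_w8.png')[0:330,0:420],None,fx=1.3,fy=1.3)
b=cv2.resize(cv2.imread('pics/raw_t8.png')[170:290,240:405],None,fx=1.5,fy=1.5)
c=np.zeros((429,546+248,3),np.uint8);c[:,:546]=a;c[:180,546:794]=b
s=cv2.resize(read_camera('side')[145:390,170:450],(248,217));c[190:407,546:]=s
cv2.imwrite('pics/c8.png',c);print(c.shape)
E
```

```text
(429, 794, 3)
```

View pics/c8.png

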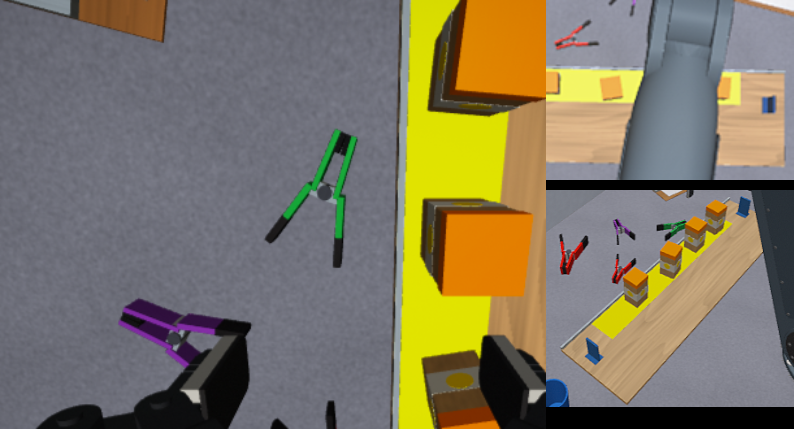

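All cartons are standing. Green clamp in the crop: pivot (323,192), jaw tip (345,134), handle ends (271,240) and (337,264). I'll work out the grasp.

```bash
python3 - <<'E'
from h import *
import pickle
C=cam('wrist',pickle.load(open('w8.pkl','rb')))
P={n:onz(C,u/1.3,v/1.3,24)[:2] for n,(u,v) in dict(piv=(323,192),jaw=(345,134),h1=(271,240),h2=(337,264)).items()}
for n,p in P.items(): print(n,p.round(1))
hm=(P['h1']+P['h2'])/2; d=P['jaw']-hm; L=np.linalg.norm(d); d/=L; print('len',L,'splay',np.linalg.norm(P['h1']-P['h2']),'head',np.degrees(np.arctan2(d[1],d[0])))
d2=P['jaw']-P['piv'];print(np.linalg.norm(d2),np.degrees(np.arctan2(d2[1],d2[0])))
g=P['piv']-38*d;print('grip',g); psi=np.degrees(np.arctan2(d[1],d[0]))+90; print(psi)
to(g[0],g[1],100,psi);to(g[0],g[1],3,psi)
# two-view height check of pivot from first top view
k=799/240;print(tri((C,323/1.3,192/1.3),(cam('top'),165+549/k,180+68/k)))
E
```

```text
piv [ 633.4 -154.5]
jaw [ 613.9 -197.5]
h1 [ 678.4 -117.1]
h2 [625.2 -95. ]
len 99.01971311665066 splay 57.64833680502701 head -112.50009600613569
47.177719766269725 -114.31327309705325
grip [ 647.89569564 -119.40754251]
-22.500096006135692
shift [ 0.79 -4.59  9.88] turn 20.6 | psi 178.1 j [-0.18  0.46  0.23  1.34 -0.   -1.72]
shift [ 0.79 -4.58 19.58] turn 20.6 | psi 178.1 j [-0.18  0.46  0.23  1.34 -0.   -1.72]
(array([ 632.71340061, -154.64603975,   25.15965576]), [np.float64(0.5180438408822399), np.float64(0.5180438408823207)])
```

>>> {"op": "send_rows", "data": {
  "rows": [
    [[0.8, -4.6, 1, 7], [0.8, -4.6, 4, 14], [0.8, -4.6, 8, 20.6], [0.8, -4.6, 12, 20.6], [0.8, -4.6, 15.5, 20.6], [0.8, -4.6, 18, 20.6], [0.8, -4.6, 19, 20.6], [0.8, -4.6, 19.7, 20.6], [0.8, -4.6, 19.7, 20.6], [0.8, -4.6, 19.7, 20.6]]
  ],
  "grip": 1
}}

```text
t: 23.92
ee_pos: [649.4, -119.5, 3.1]
ee_rot: [-1.745, 2.611, -0.002]
force: [-0.4, -1.4, 0.0]
gripper_width: 0.998
finger_force: 0.0
```

>>> {"op": "send_rows", "data": {
  "rows": [
    [[0, 0, 0, 0], [0, 0, 0, 0], [0, 0, 0, 0], [0, 0, 0, 0], [0, 0, 0, 0], [0, 0, 0, 0], [0, 0, 0, 0], [0, 0, 0, 0], [0, 0, 0, 0], [0, 0, 0, 0]]
  ],
  "grip": 0,
  "newtons": 40
}}

```text
t: 24.75
ee_pos: [649.5, -119.1, 3.0]
ee_rot: [-1.745, 2.61, -0.002]
force: [-2.6, 2.1, 11.8]
gripper_width: 0.348
finger_force: 39.0
```

>>> {"op": "send_rows", "data": {
  "rows": [
    [[0, 0, -1, 0], [0, 0, -3, 0], [0, 0, -6, 0], [0, 0, -10, 0], [0, 0, -10, 0], [0, 0, -10, 0]]
  ]
}}

```text
t: 25.25
ee_pos: [650.4, -119.5, 104.7]
ee_rot: [-1.744, 2.609, -0.006]
force: [-0.9, 0.5, -1.8]
gripper_width: 0.345
finger_force: 40.1
```

```bash
python3 - <<'E'
from h import *
o=np.array([534.5,8]);bx=np.array([.99945,-.0332]);by=np.array([.0332,.99945])
print(arm.get_state()['force'],arm.get_state()['ft_torque'])
for y in(-380,380):print('tab',o-40*bx+y*by)
p=o+75*bx-380*by;print(p);to(p[0],p[1],105,88.1)
E
```

```text
[-0.86949274  0.50685058 -1.83417611] [ 0.0085448   0.01260293 -0.01348687]
tab [ 481.906 -370.463]
tab [507.138 389.119]
[ 596.84275 -374.281  ]
shift [25.59 -4.8  -0.04] turn 69.4 | psi 157.5 j [-0.18  0.59  0.2   1.18 -0.   -1.36]
```

>>> {"op": "send_rows", "data": {
  "rows": [
    [[2.3, -0.4, 0, 6.3], [4.6, -0.8, 0, 12.6], [7, -1.3, 0, 19], [9.3, -1.7, 0, 25], [11.6, -2.2, 0, 31.5], [14, -2.6, 0, 38], [16.3, -3, 0, 44], [18.6, -3.5, 0, 50], [21, -4, 0, 57], [23.3, -4.4, 0, 63], [25.6, -4.8, 0, 69.4], [25.6, -4.8, 0, 69.4]]
  ]
}}

```text
t: 26.25
ee_pos: [593.1, -377.6, 100.0]
ee_rot: [-0.068, -3.139, 0.0]
force: [0.7, -0.8, -1.2]
gripper_width: 0.345
finger_force: 40.1
```

```bash
python3 - <<'E'
from h import *
import pickle
to(596.8,-374.3,105,88.1)
pickle.dump(snap('wrist','w9',(100,0,460,420),1.42),open('w9.pkl','wb'))
E
```

```text
shift [-0.35  0.35 -0.5 ] turn -0.6 | psi 87.5 j [-0.57  0.69  0.37  1.25 -0.   -0.52]
```

View pics/w9.png

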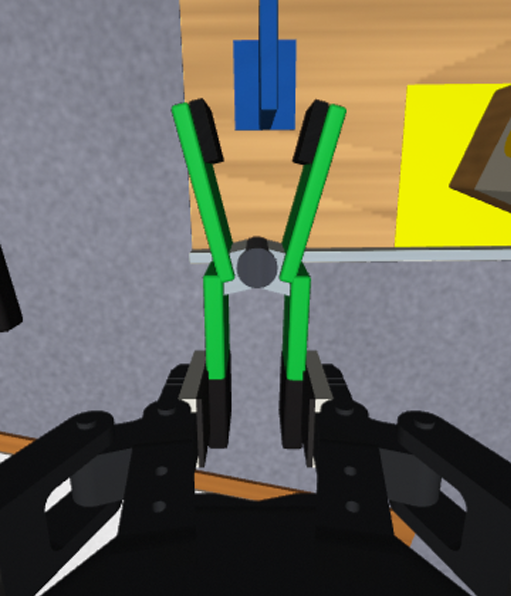

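The clamp is held squarely with jaws open and the tab straight ahead. Tab plate rear-top is at (268,110), pivot at (257,265), jaw tips at (173,105) and (346,107).

```bash
python3 - <<'E'
from h import *
import pickle
st=pickle.load(open('w9.pkl','rb'));C=cam('wrist',st)
f=lambda u,v,z:onz(C,100+u/1.42,v/1.42,z).round(1)
print('ee',st['ee_pos'])
print('tab rear top',f(268,110,82),'top front',f(268,5,82),'rear foot',f(268,129,12), 'platebottom L/R',f(234,130,12),f(297,130,12))
for z in(112,121):print(z,'piv',f(257,258,z),'jawL',f(181,105,z),'jawR',f(338,107,z),'hL',f(217,445,z),'hR',f(293,445,z))
print('lip',f(256,250,24))
E
```

```text
ee [ 593.13646706 -377.62463074  100.02516585]
tab rear top [ 501.4 -369.1   82. ] top front [ 469.6 -368.    82. ] rear foot [ 501.1 -367.    12. ] platebottom L/R [ 500.9 -384.2   12. ] [ 502.3 -352.4   12. ]
112 piv [ 547.6 -374.9  112. ] jawL [ 502.9 -394.5  112. ] jawR [ 505.4 -350.3  112. ] hL [ 614.1 -391.9  112. ] hR [ 615.2 -365.   112. ]
121 piv [ 545.9 -374.9  121. ] jawL [ 504.3 -393.2  121. ] jawR [ 506.5 -351.9  121. ] hL [ 607.8 -390.7  121. ] hR [ 608.9 -365.7  121. ]
lip [ 560.4 -375.6   24. ]
```

```bash
python3 - <<'E'
from h import *
to(598,-372.0,100,88.8);to(598,-372.0,45,88.8);to(565,-371.0,45,88.8)
E
```

```text
shift [-0.41  0.39  0.01] turn -0.9 | psi 87.9 j [-0.56  0.69  0.37  1.25 -0.   -0.53]
shift [-0.42  0.39  5.51] turn -0.9 | psi 87.9 j [-0.56  0.69  0.37  1.25 -0.   -0.53]
shift [2.89 0.37 5.51] turn -0.9 | psi 87.9 j [-0.56  0.69  0.37  1.25 -0.   -0.53]
```

>>> {"op": "send_rows", "data": {
  "rows": [
    [[-0.4, 0.4, 0, -0.9], [-0.4, 0.4, 1.5, -0.9], [-0.4, 0.4, 3.5, -0.9], [-0.4, 0.4, 5, -0.9], [-0.4, 0.4, 5.5, -0.9], [-0.4, 0.4, 5.5, -0.9], [-0.4, 0.4, 5.5, -0.9]]
  ]
}}

```text
t: 26.88
ee_pos: [599.6, -369.4, 46.8]
ee_rot: [0.024, 3.141, 0.0]
force: [0.2, -0.3, -0.4]
gripper_width: 0.344
finger_force: 40.1
```

```bash
python3 - <<'E'
from h import *
to(565,-371.0,45,88.8)
E
```

```text
shift [ 3.46 -0.21  0.18] turn 0.3 | psi 89.1 j [-0.55  0.72  0.28  1.13  0.   -0.54]
```

>>> {"op": "send_rows", "data": {
  "rows": [
    [[0.3, -0.2, 0.1, 0.3], [0.8, -0.2, 0.2, 0.3], [1.4, -0.2, 0.2, 0.3], [2, -0.2, 0.2, 0.3], [2.6, -0.2, 0.2, 0.3], [3.1, -0.2, 0.2, 0.3], [3.4, -0.2, 0.2, 0.3], [3.4, -0.2, 0.2, 0.3], [3.4, -0.2, 0.2, 0.3]]
  ]
}}

```text
t: 27.63
ee_pos: [565.1, -371.7, 44.5]
ee_rot: [0.036, 3.141, -0.0]
force: [0.6, -0.8, -0.9]
gripper_width: 0.34
finger_force: 40.1
```

```bash
python3 - <<'E'
from h import *
import pickle
to(565,-371.0,45,88.8)
pickle.dump(snap('wrist','w10',(100,0,460,420),1.42),open('w10.pkl','wb'))
im=cv2.imread('pics/raw_w10.png');h=cv2.cvtColor(im,cv2.COLOR_BGR2HSV)
g=cv2.inRange(h,(50,120,60),(75,255,255));b=cv2.inRange(h,(100,150,60),(120,255,255))
for y in range(0,150,12):
    r=np.where(g[y])[0];q=np.where(b[y,150:400])[0]+150
    print(y,'green',(r.min(),r.max(),r[np.argmax(np.diff(r))],r[np.argmax(np.diff(r))+1]) if len(r)>4 else None,'blue',(q.min(),q.max()) if len(q) else None)
E
```

```text
shift [ 0.01  0.07 -0.05] turn -0.1 | psi 88.7 j [-0.58  0.66  0.17  1.08  0.   -0.56]
0 green None blue None
12 green None blue (np.int64(277), np.int64(292))
24 green None blue (np.int64(276), np.int64(293))
36 green None blue (np.int64(276), np.int64(293))
48 green None blue (np.int64(276), np.int64(293))
60 green None blue (np.int64(255), np.int64(310))
72 green None blue (np.int64(255), np.int64(310))
84 green (np.int64(223), np.int64(341), np.int64(235), np.int64(329)) blue (np.int64(255), np.int64(310))
96 green (np.int64(226), np.int64(338), np.int64(238), np.int64(325)) blue (np.int64(256), np.int64(310))
108 green (np.int64(229), np.int64(334), np.int64(241), np.int64(322)) blue (np.int64(256), np.int64(306))
120 green (np.int64(233), np.int64(330), np.int64(245), np.int64(316)) blue (np.int64(256), np.int64(308))
132 green (np.int64(236), np.int64(327), np.int64(248), np.int64(315)) blue (np.int64(256), np.int64(308))
144 green (np.int64(240), np.int64(323), np.int64(251), np.int64(310)) blue None
```

Jaws straddle the tab, centred within about 1 mm. Releasing.

>>> {"op": "send_rows", "data": {
  "rows": [
    [[0, 0, 0, 0], [0, 0, 0, 0], [0, 0, 0, 0], [0, 0, 0, 0], [0, 0, 0, 0], [0, 0, 0, 0], [0, 0, -1, 0], [0, 0, -3, 0], [0, 0, -6, 0], [0, 0, -10, 0], [0, 0, -14, 0], [0, 0, -14, 0]]
  ],
  "grip": 1
}}

```text
t: 28.68
ee_pos: [567.3, -373.1, 193.8]
ee_rot: [0.035, 3.132, -0.009]
force: [0.7, -0.1, -0.1]
gripper_width: 0.997
finger_force: 0.0
```

```bash
python3 - <<'E'
from h import *
import pickle
st=arm.get_state();print(st['ee_pos'])
im=read_camera('wrist');cv2.imwrite('pics/raw_w11.png',im);pickle.dump(st,open('w11.pkl','wb'));C=cam('wrist',st)
h=cv2.cvtColor(im,cv2.COLOR_BGR2HSV);g=cv2.inRange(h,(50,120,60),(75,255,255))
for y in range(40,330,15):
    r=np.where(g[y])[0]
    if len(r)>4:
        m=(r.min()+r.max())/2;print(y,r.min(),r.max(),onz(C,m,y,57).round(1))
to(600,90,215,18)
E
```

```text
[ 567.33819152 -373.055505    193.78729153]
115 272 295 [ 492.1 -368.6   57. ]
130 271 295 [ 504.9 -369.3   57. ]
145 271 295 [ 518.1 -369.5   57. ]
160 266 299 [ 531.7 -370.2   57. ]
175 263 303 [ 545.7 -370.1   57. ]
190 259 306 [ 560.  -370.8   57. ]
shift [-2.29 46.33 -2.68] turn 70.7 | psi 88.7 j [-0.58  0.6   0.44  1.4  -0.   -0.56]
```

>>> {"op": "send_rows", "data": {
  "rows": [
    [[0, 2, -1, 5.9], [-0.2, 6, -2.7, 11.8], [-0.4, 10, -2.7, 17.7], [-0.6, 14, -2.7, 23.6], [-0.8, 18, -2.7, 29.5], [-1, 22, -2.7, 35.4], [-1.3, 26, -2.7, 41], [-1.5, 30, -2.7, 47], [-1.7, 34, -2.7, 53], [-1.9, 38, -2.7, 59], [-2.1, 42, -2.7, 65], [-2.3, 46, -2.7, 70.7]]
  ]
}}

```text
t: 29.73
ee_pos: [597.9, 89.7, 211.5]
ee_rot: [-1.853, -2.537, 0.0]
force: [0.7, -0.5, -0.1]
gripper_width: 1.002
finger_force: 0.0
```

>>> {"op": "send_rows", "data": {
  "rows": [
    [[0, 0, 0, 0], [0, 0, 0, 0]]
  ]
}}

```text
t: 29.9
ee_pos: [598.1, 89.8, 211.1]
ee_rot: [-1.842, -2.544, 0.001]
force: [0.6, 0.6, 0.3]
gripper_width: 0.998
finger_force: 0.0
```

```bash
python3 - <<'E'
from h import *
import pickle
st=arm.get_state();print(st['ee_pos'])
im=read_camera('wrist');cv2.imwrite('pics/raw_w12.png',im);pickle.dump(st,open('w12.pkl','wb'))
a=cv2.resize(im[0:300,:330],None,fx=1.6,fy=1.6)
s=cv2.resize(read_camera('side')[130:260,300:450],(270,234))
t=read_camera('top');cv2.imwrite('pics/raw_t12.png',t);t=cv2.resize(t[170:300,360:420],(270,240)) if 0 else cv2.resize(t[170:300,260:410],(270,234))
c=np.zeros((480,798,3),np.uint8);c[:,:528]=a;c[:234,528:]=s;c[240:474,528:]=t;cv2.imwrite('pics/c12.png',c)
E
```

```text
[598.0817124   89.78092748 211.05603285]
```

View pics/c12.png

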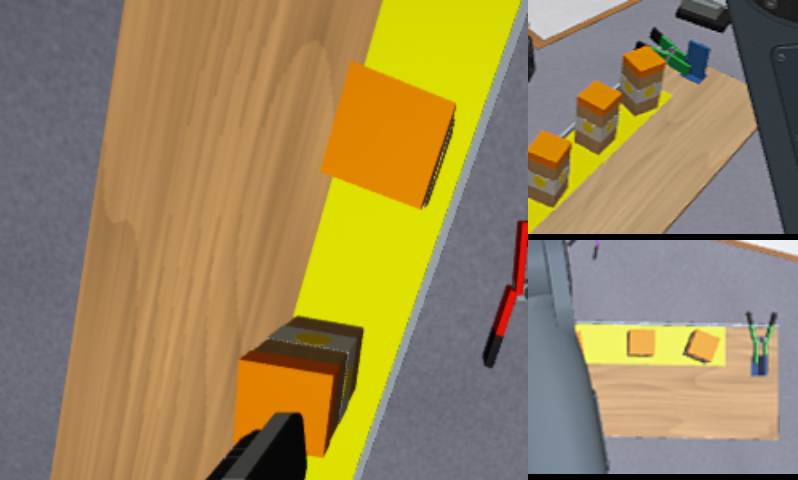

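The green clamp is clipped on the right tab and all cartons stand. Neighbour2 turned a little when the carried clamp brushed it, so I'll carry the next one higher. My crop cut off the red clamp, so I'll locate it with code and compare with the first measurement.

```bash
python3 - <<'E'
from h import *
import pickle
T=cam('top');print('nb2 now',onz(T,357.2,229.4,112).round(0))
C=cam('wrist',pickle.load(open('w12.pkl','rb')))
im=cv2.imread('pics/raw_w12.png');h=cv2.cvtColor(im,cv2.COLOR_BGR2HSV)
for n,u in dict(J=(638,155,12),H1=(697,71,12),H2=(642,50,12),P=(650,112,24)).items(): print(n,np.round(proj(C,u),0))
m=cv2.inRange(h,(0,150,60),(4,255,255))|cv2.inRange(h,(175,150,60),(180,255,255))
n,l,s,c=cv2.connectedComponentsWithStats(m)
for i in range(1,n):
    if s[i,4]>60:
        ys,xs=np.where(l==i);b=cv2.boxPoints(cv2.minAreaRect(np.c_[xs,ys].astype(np.float32)));print(s[i].tolist(),b.round(0).tolist())
k=cv2.inRange(h,(0,0,0),(180,255,45));n,l,s,c=cv2.connectedComponentsWithStats(k)
for i in range(1,n):
    if 40<s[i,4]<3000: 
        ys,xs=np.where(l==i);b=cv2.boxPoints(cv2.minAreaRect(np.c_[xs,ys].astype(np.float32)));print('blk',s[i].tolist(),b.round(0).tolist())
E
```

```text
nb2 now [ 518. -241.  112.]
J [333. 142.]
H1 [353. 225.]
H2 [304. 227.]
P [331. 183.]
[454, 118, 83, 114, 4347] [[432.0, 131.0], [511.0, 112.0], [537.0, 216.0], [458.0, 235.0]]
[308, 138, 23, 73, 535] [[307.0, 208.0], [324.0, 137.0], [336.0, 140.0], [319.0, 211.0]]
[336, 138, 19, 72, 476] [[330.0, 139.0], [342.0, 137.0], [354.0, 209.0], [343.0, 211.0]]
blk [474, 120, 30, 25, 327] [[474.0, 121.0], [501.0, 118.0], [504.0, 143.0], [477.0, 146.0]]
blk [329, 138, 10, 16, 126] [[329.0, 138.0], [338.0, 138.0], [338.0, 153.0], [329.0, 153.0]]
blk [302, 205, 12, 25, 170] [[300.0, 227.0], [307.0, 205.0], [315.0, 207.0], [307.0, 230.0]]
blk [346, 205, 14, 24, 150] [[345.0, 205.0], [353.0, 203.0], [360.0, 227.0], [352.0, 229.0]]
blk [508, 210, 40, 34, 676] [[508.0, 210.0], [531.0, 200.0], [548.0, 240.0], [525.0, 250.0]]
blk [447, 221, 30, 39, 738] [[444.0, 255.0], [452.0, 221.0], [477.0, 227.0], [469.0, 261.0]]
blk [332, 294, 22, 22, 249] [[328.0, 303.0], [334.0, 293.0], [357.0, 306.0], [351.0, 316.0]]
```

```bash
python3 - <<'E'
from h import *
import pickle
C=cam('wrist',pickle.load(open('w12.pkl','rb')))
P={n:onz(C,u,v,24)[:2] for n,(u,v) in dict(jaw=(333,138),h1=(303.5,228.5),h2=(356,228)).items()}
for n,p in P.items(): print(n,p.round(1))
hm=(P['h1']+P['h2'])/2; d=P['jaw']-hm; L=np.linalg.norm(d); d/=L; hd=np.degrees(np.arctan2(d[1],d[0]))
g=P['jaw']-84*d; g2=hm+20*d; print('len',L,'splay',np.linalg.norm(P['h1']-P['h2']),'head',hd,g,g2)
g=(g+g2)/2;to(g[0],g[1],3,hd-90)
E
```

```text
jaw [634.9 158.8]
h1 [639.2  52.2]
h2 [696.9  71.9]
len 102.22564923686778 splay 60.975588453796405 head 108.91755659138681 [662.11600907  79.29886133] [661.5407516   80.97737242]
shift [-2.59  5.84 20.83] turn -0.9 | psi 18.0 j [ 0.14  0.44  0.23  1.36 -0.    1.4 ]
```

>>> {"op": "send_rows", "data": {
  "rows": [
    [[-1.3, 3, 2, -0.9], [-2.6, 5.8, 5, -0.9], [-2.6, 5.8, 9, -0.9], [-2.6, 5.8, 13, -0.9], [-2.6, 5.8, 16.5, -0.9], [-2.6, 5.8, 19, -0.9], [-2.6, 5.8, 20.3, -0.9], [-2.6, 5.8, 20.8, -0.9], [-2.6, 5.8, 20.8, -0.9], [-2.6, 5.8, 20.8, -0.9]]
  ],
  "grip": 1
}}

```text
t: 30.88
ee_pos: [662.3, 80.2, 4.4]
ee_rot: [1.827, 2.555, 0.001]
force: [-0.5, 0.2, 0.0]
gripper_width: 1.001
finger_force: 0.0
```

>>> {"op": "send_rows", "data": {
  "rows": [
    [[0, 0, 0, 0], [0, 0, 0, 0], [0, 0, 0, 0], [0, 0, 0, 0], [0, 0, 0, 0], [0, 0, 0, 0], [0, 0, 0, 0], [0, 0, 0, 0], [0, 0, 0, 0], [0, 0, 0, 0]]
  ],
  "grip": 0,
  "newtons": 40
}}

```text
t: 31.72
ee_pos: [663.1, 81.1, 5.1]
ee_rot: [1.825, 2.554, 0.003]
force: [0.4, -1.0, 9.5]
gripper_width: 0.35
finger_force: 40.1
```

>>> {"op": "send_rows", "data": {
  "rows": [
    [[0, 0, -1, 0], [0, 0, -3, 0], [0, 0, -6, 0], [0, 0, -10, 0], [0, 0, -14, 0], [0, 0, -17, 0], [0, 0, -17, 0]]
  ]
}}

```text
t: 32.3
ee_pos: [664.0, 81.3, 181.5]
ee_rot: [1.822, 2.551, 0.01]
force: [1.1, -0.1, -0.9]
gripper_width: 0.349
finger_force: 40.0
```

```bash
python3 - <<'E'
from h import *
o=np.array([534.5,8]);bx=np.array([.99945,-.0332]);by=np.array([.0332,.99945])
p=o+74*bx+380*by;print(p,np.hypot(*p));to(p[0],p[1],170,88.1)
E
```

```text
[621.0753 385.3342] 730.9014803376239
shift [30.15  5.78  1.15] turn -69.2 | psi 18.9 j [0.12 0.58 0.38 1.36 0.   1.36]
```

```bash
python3 - <<'E'
from h import *
o=np.array([534.5,8]);bx=np.array([.99945,-.0332]);by=np.array([.0332,.99945])
p=o+50*bx+380*by;print(p,np.hypot(*p));to(p[0],p[1],170,88.1)
E
```

```text
[597.0885 386.131 ] 711.0638691378222
shift [31.01  3.54  1.12] turn -69.2 | psi 18.9 j [0.12 0.58 0.38 1.36 0.   1.36]
```

>>> {"op": "send_rows", "data": {
  "rows": [
    [[2.6, 0.3, 0, -5.8], [5.2, 0.6, 0, -11.6], [7.8, 0.9, 0, -17], [10.4, 1.2, 0, -23], [13, 1.5, 0.3, -29], [15.6, 1.8, 0.6, -35], [18.2, 2.1, 0.9, -40], [20.8, 2.4, 1.1, -46], [23.4, 2.7, 1.1, -52], [26, 3, 1.1, -58], [28.6, 3.3, 1.1, -64], [31, 3.5, 1.1, -69.2]]
  ]
}}

```text
t: 33.3
ee_pos: [593.6, 387.0, 163.0]
ee_rot: [0.043, 3.141, 0.0]
force: [0.2, 0.5, -0.4]
gripper_width: 0.35
finger_force: 40.0
```

>>> {"op": "send_rows", "data": {
  "rows": [
    [[0, 0, 1, 0], [0, 0, 3, 0], [0, 0, 5, 0], [0, 0, 5.5, 0], [0, 0, 5.5, 0]]
  ]
}}

```text
t: 33.72
ee_pos: [593.4, 384.9, 106.3]
ee_rot: [-0.052, -3.139, 0.002]
force: [-0.1, -0.6, -0.5]
gripper_width: 0.347
finger_force: 40.0
```

```bash
cat > rd.py <<'E'
from h import *
import pickle
st=arm.get_state();im=read_camera('wrist');cv2.imwrite('pics/raw_w13.png',im);pickle.dump(st,open('w13.pkl','wb'));C=cam('wrist',st)
h=cv2.cvtColor(im,cv2.COLOR_BGR2HSV)
g=cv2.inRange(h,(0,150,60),(4,255,255))|cv2.inRange(h,(175,150,60),(180,255,255));b=cv2.inRange(h,(100,150,40),(120,255,255))
zt=st['ee_pos'][2]+20
for y in range(0,330,12):
    r=np.where(g[y,150:400])[0]+150;q=np.where(b[y,200:360])[0]+200;s=str(y)
    if len(r)>4: i=np.argmax(np.diff(r));m=(r.min()+r.max())/2;s+=f' red {r.min()},{r[i]},{r[i+1]},{r.max()} mid {onz(C,m,y,zt).round(1)}'
    if len(q): m=(q.min()+q.max())/2;s+=f' blue {q.min()},{q.max()} z82 {onz(C,m,y,82).round(1)} z12 {onz(C,m,y,12).round(1)}'
    print(s)
ys=np.where(b[:,200:360].any(1))[0];print('blue rows',ys.min(),ys.max(),'red rows',np.where(g[:,150:400].any(1))[0][[0,-1]])
print(st['ee_pos'],st['force'],st['finger_force']);to(597,386,100,88.1)
E
python3 rd.py
```

```text
0
12
24
36
48 blue 282,292 z82 [487.1 392.1  82. ] z12 [472.2 394.1  12. ]
60 blue 282,291 z82 [492.5 391.7  82. ] z12 [479.9 393.5  12. ]
72 blue 265,305 z82 [498.1 390.8  82. ] z12 [487.8 392.2  12. ]
84 blue 265,304 z82 [503.8 390.4  82. ] z12 [495.9 391.6  12. ]
96 red 223,235,327,339 mid [513.  388.2 126.3] blue 265,304 z82 [509.6 390.2  82. ] z12 [504.1 391.4  12. ]
108 red 226,238,323,335 mid [517.4 387.8 126.3] blue 265,304 z82 [515.6 390.1  82. ] z12 [512.6 391.2  12. ]
120 red 230,242,320,332 mid [521.9 387.9 126.3] blue 265,304 z82 [521.6 389.9  82. ] z12 [521.2 390.9  12. ]
132 red 233,250,312,328 mid [526.4 387.6 126.3]
144 red 236,253,308,325 mid [531.  387.4 126.3]
156 red 240,256,305,321 mid [535.8 387.3 126.3]
168 red 243,259,301,318 mid [540.7 387.1 126.3]
180 red 246,262,298,314 mid [545.6 386.7 126.3]
192 red 250,261,300,311 mid [550.7 386.8 126.3]
204 red 244,264,296,315 mid [555.9 386.2 126.3]
216 red 244,257,303,316 mid [561.2 386.2 126.3]
228 red 244,260,300,315 mid [566.6 385.8 126.3]
240 red 245,260,299,315 mid [572.2 385.9 126.3]
252 red 245,261,299,314 mid [577.9 385.5 126.3]
264 red 247,259,300,313 mid [583.7 385.5 126.3]
276 red 303,303,304,311 mid [590.1 397.5 126.3]
288
300
312
324
blue rows 47 127 red rows [ 88 276]
[593.40496169 384.85331831 106.25536973] [-0.05183167 -0.61943888 -0.47718843] 40.04646062850952
shift [-0.29  0.09  0.77] turn -0.0 | psi 88.1 j [0.58 0.7  0.4  1.27 0.   0.61]
```

```bash
python3 -c "
from h import *
to(587.5,387.8,106,88.1);to(587.5,387.8,45,88.1)"
```

```text
shift [0.66 0.23 0.17] turn -0.0 | psi 88.1 j [0.58 0.7  0.4  1.27 0.   0.61]
shift [0.66 0.24 6.27] turn -0.0 | psi 88.1 j [0.58 0.7  0.4  1.27 0.   0.61]
```

>>> {"op": "send_rows", "data": {
  "rows": [
    [[0.6, 0.2, 0, 0], [0.6, 0.2, 0.5, 0], [0.6, 0.2, 0.5, 0], [0.6, 0.2, 0.5, 0], [0.6, 0.2, 0.5, 0]]
  ]
}}

```text
t: 34.18
ee_pos: [588.5, 387.8, 102.7]
ee_rot: [0.052, 3.141, 0.0]
force: [-0.9, 1.4, -1.1]
gripper_width: 0.349
finger_force: 40.1
```

```bash
python3 rd.py | grep -E '^(48|60|96|108|180)|rows|\['; python3 -c "
from h import *
to(587.5,387.8,45,88.1)"
```

```text
48
60 blue 276,286 z82 [488.3 391.9  82. ] z12 [475.8 392.6  12. ]
72 blue 276,286 z82 [493.7 391.7  82. ] z12 [483.6 392.4  12. ]
84 blue 261,301 z82 [499.3 391.5  82. ] z12 [491.5 392.1  12. ]
96 red 223,235,327,339 mid [508.  391.1 122.7] blue 261,300 z82 [505.  391.1  82. ] z12 [499.6 391.5  12. ]
108 red 226,238,323,335 mid [512.4 390.7 122.7] blue 261,300 z82 [510.8 390.9  82. ] z12 [507.9 391.3  12. ]
120 red 230,242,320,332 mid [516.9 390.8 122.7] blue 261,300 z82 [516.7 390.7  82. ] z12 [516.4 391.   12. ]
132 red 233,250,312,328 mid [521.4 390.5 122.7] blue 261,300 z82 [522.7 390.5  82. ] z12 [525.  390.7  12. ]
144 red 236,253,308,325 mid [526.  390.3 122.7]
156 red 240,256,305,321 mid [530.8 390.2 122.7]
168 red 243,259,301,318 mid [535.6 390.  122.7]
180 red 247,262,298,314 mid [540.6 389.8 122.7]
192 red 250,261,300,311 mid [545.7 389.7 122.7]
204 red 245,264,296,315 mid [550.9 389.3 122.7]
216 red 244,257,303,316 mid [556.2 389.1 122.7]
228 red 244,260,300,315 mid [561.6 388.7 122.7]
240 red 245,260,299,315 mid [567.2 388.8 122.7]
252 red 245,261,299,314 mid [572.9 388.4 122.7]
264 red 247,259,300,313 mid [578.7 388.4 122.7]
276 red 303,303,304,311 mid [585.1 400.5 122.7]
blue rows 56 137 red rows [ 88 276]
[588.46447733 387.80887261 102.70607475] [-0.85609567  1.35766656 -1.14676329] 40.07679283618927
shift [-0.86 -0.15  0.26] turn 0.0 | psi 88.1 j [0.58 0.69 0.38 1.25 0.   0.62]
shift [ 0.1  -0.    5.76] turn 0.0 | psi 88.1 j [0.58 0.69 0.38 1.25 0.   0.62]
```

>>> {"op": "send_rows", "data": {
  "rows": [
    [[0, 0, 1, 0], [0, 0, 2, 0], [0, 0, 3, 0], [0, 0, 4, 0], [0, 0, 5, 0], [0, 0, 5.7, 0], [0, 0, 5.7, 0], [0, 0, 5.7, 0]]
  ]
}}

```text
t: 34.9
ee_pos: [588.1, 387.6, 44.9]
ee_rot: [-0.052, -3.141, 0.001]
force: [0.2, 0.7, -1.1]
gripper_width: 0.347
finger_force: 40.1
```

```bash
python3 rd.py | grep -E '^(12|24|36|48|96|108|180)|rows|\[[0-9]'
```

```text
12
24 blue 274,291 z82 [488.1 391.9  82. ] z12 [468.8 393.1  12. ]
36 blue 274,291 z82 [491.4 391.8  82. ] z12 [474.3 393.   12. ]
48 blue 274,291 z82 [494.8 391.7  82. ] z12 [480.  392.8  12. ]
60 blue 254,309 z82 [498.2 391.3  82. ] z12 [485.7 392.1  12. ]
72 blue 254,309 z82 [501.8 391.2  82. ] z12 [491.6 391.9  12. ]
84 blue 254,308 z82 [505.4 390.9  82. ] z12 [497.5 391.4  12. ]
96 red 223,235,327,339 mid [507.7 390.9  64.9] blue 255,308 z82 [509. 391.  82.] z12 [503.7 391.5  12. ]
108 red 226,238,323,335 mid [512.1 390.6  64.9] blue 255,308 z82 [512.8 390.8  82. ] z12 [509.9 391.3  12. ]
120 red 230,242,320,332 mid [516.5 390.6  64.9] blue 256,305 z82 [516.6 390.4  82. ] z12 [516.3 390.6  12. ]
132 red 233,250,312,328 mid [521.1 390.3  64.9] blue 255,307 z82 [520.5 390.4  82. ] z12 [522.8 390.7  12. ]
144 red 236,253,308,325 mid [525.7 390.1  64.9] blue 275,290 z82 [524.5 390.8  82. ] z12 [529.5 391.3  12. ]
156 red 240,256,305,321 mid [530.5 390.   64.9]
168 red 243,259,301,318 mid [535.3 389.8  64.9]
180 red 246,262,298,314 mid [540.3 389.5  64.9]
192 red 250,261,300,310 mid [545.4 389.3  64.9]
204 red 245,264,296,315 mid [550.5 389.1  64.9]
216 red 244,257,303,316 mid [555.9 389.   64.9]
228 red 245,260,300,315 mid [561.3 388.8  64.9]
240 red 245,261,299,315 mid [566.9 388.6  64.9]
252 red 245,261,299,314 mid [572.6 388.2  64.9]
264 red 247,259,300,313 mid [578.4 388.2  64.9]
276 red 303,303,304,311 mid [584.8 400.3  64.9]
blue rows 17 146 red rows [ 88 276]
[588.12115035 387.63375006  44.86457006] [ 0.20391437  0.66166758 -1.12283571] 40.05193054676056
shift [-0.86 -0.16 -5.45] turn 0.0 | psi 88.1 j [0.58 0.72 0.28 1.13 0.   0.62]
```

>>> {"op": "send_rows", "data": {
  "rows": [
    [[0, 0, 0, 0], [0, 0, 0, 0], [0, 0, 0, 0], [0, 0, 0, 0], [0, 0, 0, 0], [0, 0, 0, 0], [0, 0, -1, 0], [0, 0, -3, 0], [0, 0, -6, 0], [0, 0, -10, 0], [0, 0, -14, 0], [0, 0, -16, 0]]
  ],
  "grip": 1
}}

```text
t: 35.95
ee_pos: [588.9, 388.2, 211.6]
ee_rot: [0.052, 3.136, 0.005]
force: [0.4, 0.9, 0.0]
gripper_width: 0.999
finger_force: 0.0
```

>>> {"op": "send_rows", "data": {
  "rows": [
    [[3, 0, -3, 0], [7, 0, -5, 0], [11, 0, -5, 0], [15, 0, -5, 0], [19, 0, -5, 0], [22, 0, -5, 0], [24, 0, -5, 0], [24, 0, -5, 0], [24, 0, -5, 0]]
  ]
}}

```text
t: 36.7
ee_pos: [347.8, 395.9, 256.6]
ee_rot: [0.049, 3.14, 0.002]
force: [0.2, -0.4, 0.3]
gripper_width: 0.999
finger_force: 0.0
```

```bash
python3 - <<'E'
from h import *
s=read_camera('side');t=read_camera('top')
a=cv2.resize(s[145:390,170:450],(480,420));b=cv2.resize(t[165:300,160:300],(318,306));d=cv2.resize(t[165:300,300:420],(300,290))
c=np.zeros((600,800,3),np.uint8);c[:420,:480]=a;c[:306,482:]=b;c[308:598,482:782]=d;cv2.imwrite('pics/fin.png',c)
E
```

```text
(no output)
```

View pics/fin.png

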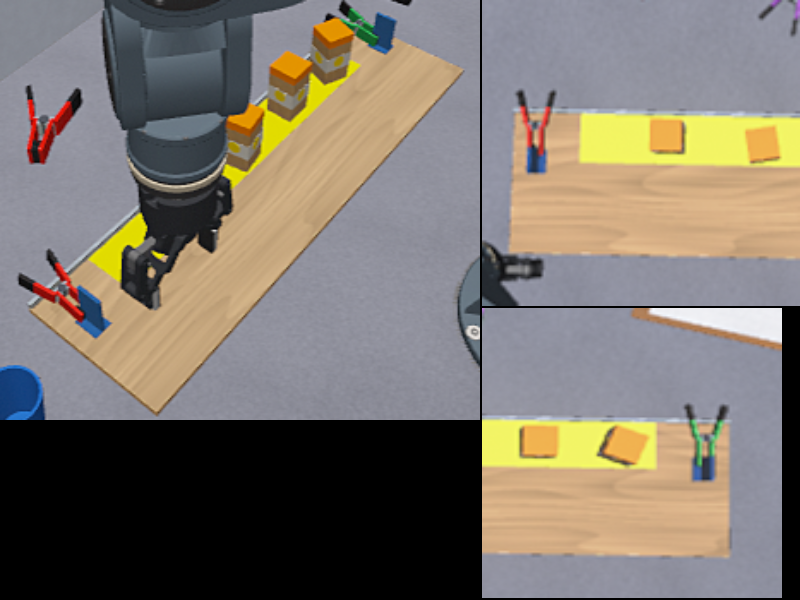

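Both clamps sit on the tabs with their handles back across the strip, all four cartons stand on it, and the arm is clear. Handing in.

```bash
python3 -c "
from rig import ticket
print(ticket.sign_off())"
```

```text
the job is handed in; nothing more can be done
None
```

Both fallen cartons stand orange top up on the strip, the green clamp is on the right tab and the red on the left, and I handed the job in (no verdict came back); on the way the carried green clamp brushed the right-hand neighbour carton, turning it and shifting it about 9 mm, but it still stands on the strip.

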